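Hook out a food guard's post cap and click it back on

ROBOT

A 6-joint arm with a two-finger parallel gripper is mounted at the origin on a cart in front of the work surface, level with it; the furniture and walls round the work are solid. World frame = base frame: x ahead of the robot, y to its left, z up, the work surface at z = 0. Lengths are in mm, angles in rad, forces in N, time in s.
With the tool pointing down it reaches from about 325 to 775 mm from the base axis. Payload 5.5 kg.
Tool frame: the origin (TCP) lies midway between the tips of the shut fingers; the grasp point (between the pads) lies 19 mm behind it (grip_depth is the y of the grasp point in the tool frame, in mm); y points along the fingers, x is the direction in which the jaws open and shut, and the axes are right-handed (so a half turn about y gives the same grasp; the last joint's range is limited). The gripper opens to 85 mm and grips with 20 to 120 N. Pads are 22 mm wide; open, the fingers measure 114 mm over their backs; the gripper's body (76 mm by 85 mm) begins 54 mm behind the grasp point. The pads swing forward as they close: fully open they stand 13 mm farther back than shut.
Start: joints at [-1.19, 0.091, 1.231, -0, 1.82, -0.057], TCP at [254.37, -543.426, 231.275] pointing down, gripper open.
Joint ranges: [-2.87, 2.87], [-0.86, 2.18], [0.17, 2.46], [-1.51, 4.65], [0.06, 2.69], [-2.65, 2.65]. Speed limits (rad/s): [2.57, 2.57, 3.01, 3.14, 3.14, 3.14].

INTERFACE

Orientations are given as a 3x3 rotation matrix whose columns are the frame's x, y, z axes.
In Python, from plant import * gives the robot as it stands. The module is installed in compiled form; this text tells all that it offers.
- The arm moves only by the tool apply_moves, never from a script. Its argument "moves" is one flat list of numbers, 5 for each row, row after row: the closure, from -1 (fully open) to 1 (shut), so that 0 is half open, then the shift along the tool's x, y, z in cm, then the turn about the tool's y in degrees. In form: [hand, tx, ty, tz, spin, hand, tx, ty, tz, spin, ...]. A call has 1 to 20 rows; each row is the pose to reach, as a shift and turn from the pose commanded when the call began, along the tool's axes at that moment; what a row does not reach only later rows make up. A row lasts 1/8 s, in which the tool goes at most 62.5 mm and 10.7 degrees, less where a joint would pass 70% of its speed; a pose out of reach is approached as far as the arm can. A call with a gripper value outside its range is refused whole. The fingers move at their own pace and stop on an object; "squeeze" is the grip in N (left out, the last holds). Time passes only in rows, so rows that repeat a pose let the fingers close. It gives the time, the measured TCP pose, the force and the opening at its end, in the units of the state.
- state(): the state, without advancing time (a new reading comes with each control period).
- capture(name): name is "side" or "top"; returns the picture (480x640x3 uint8, red, green, blue); there is no depth.
- camera_info(name): a dict with "camera_matrix" (3x3 intrinsics, pixels), "T" (4x4, takes a point from camera to world coordinates). Camera axes: x right, y down, z forward; pixel columns grow to the right and rows downward; lengths in mm; the calibration is good to about 2 mm. A picture is of the moment at which its call begins. camera_info takes no time and is no camera call.
- hand_in(): hands the job in, once; it reports no verdict.
Trained networks look in the newest picture that a camera, given by its name, has taken for a name from the list of things; names that differ only in an ending like _2 or _b are one class to them, and where a whole thing is asked for, a point or a joint stands for the part that bears it (a point fixed in the world has none). Each returns a list of dicts, best first, with "confidence" (0 to 1); they miss things now and then, are a little off and sometimes report something else, mostly with a low value. They report only what shows in the picture. A call takes as long as a camera call.
- search_frame(camera, label): "position" ([column, row] in pixels, amid what is visible of it).
- regions_of(camera, label): "pixels" (480x640 bool, what is visible of it) and "position" ([column, row] in pixels, amid what is visible of it).
- spot_point(camera, label): "position" ([column, row] in pixels: a listed point, or the origin of a listed thing).
The state is a dict: "time_s": time; "q": joint angles; "qd": joint speeds; "joint_torque": joint torques, N m; "tcp_pos": TCP position; "orientation": TCP orientation; "contact_force": force on the tool from outside, world axes, zero at the start; "ft_torque": the same for the moment, N m; "width": opening from 0.0 (shut) to 1.0 (fully open).
Only numpy, scipy, OpenCV 4.12 (cv2) and the standard library are available. Lean on these libraries where they do the work, as an engineer would, in place of code of your own. Each camera call takes 0.05 s, during which the arm holds its last target.

TASK

A black post cap has come off the clear food guard and rolled to the far end behind its panels: reach in through the guard's open end with the rack hook, slip it in behind the cap, draw the cap out onto the open board, and lay the hook down flat, clear of the guard. Then set the cap on the bare post, turn it lightly until its square socket drops over the stud, and press until it clicks fully home. Only touch the thin clear panels lightly, never force the cap, and leave the dips, the sauce bottle and the shaker where they stand.

Things in the scene. Friction and masses are not known exactly. Their poses are not given: they have to be found in the camera images.
- board: White prep board, 420 x 740 mm, fixed on a folded towel; its flat top lies 34 mm above the worktop (z = 0.034). The guard, the cap, the hook and the shaker stand on it. Origin: centre of its underside, z up.
- guard: Clear food guard fixed to the board, 300 x 226 mm, top pane 150 to 156 mm above the board: four steel posts (20 mm thick) at x = +-125, y = +-88 mm, 5 mm clear panes along both long sides (x = +-125 mm) and across the end y = -88 mm; the end at +y is fully open, 230 mm wide. Three posts wear black caps. Origin: centre of its footprint on the board; z up; +y points out of the open end.
- post_seat (a point): Centre of the bare post's flat shoulder, 168 mm above the board, at x = -125, y = +88 mm of the guard, axes as the guard's. On it stands a square steel stud, 14 x 14 mm, 18 mm high, under a 4.5 mm cone, with spring tongues on two faces; how far it is turned about the upright is not given (feel for it or look). The shoulder tops a collar 30 mm thick, 12 mm above the top pane.
- end_face (a point): Point on the inner face of the guard's clear end pane, at its middle (x = 0, y = -85.5 mm of the guard), 4 mm above the board. Axes as the guard's: +y points from the pane to the open end. The hook slides along the pane well under a push of 1 to 4 N; pressed harder it drags and swings in the grip.
- cap: Loose black post cap, a round knob 34 mm in diameter, 36 mm high, about 0.12 kg, standing mouth down on the board inside the guard, 0 to 4 mm from the end pane. Origin: centre of its underside, z up. Its mouth (24 mm wide, 3 mm deep) leads to a square socket, 17 x 17 mm with sides along the cap's x and y, up to 24 mm deep.
- cap_mid (a point): Centre of the cap, 18 mm above its underside, axes as the cap's; 18 mm above post_seat when home. Turned wrong, the cap rests on the stud 15 mm above home; turned to within about 10 degrees (it repeats every 90) it drops to about 10 mm above home, then wants 5 to 10 N past the spring tongues, clicks over 2 mm above home and beds on the shoulder.
- hook: Oven-rack hook, 0.18 kg, lying on the board: wooden handle 120 long, 22 wide, 26 mm high, and a steel rod 8 mm thick (its axis 4 mm above the board) running along +x from the handle to x = 290 mm, where it turns square to +y and ends at y = +36 mm. Origin: on the board under the middle of the handle; x along the rod to the hooked end, z up.
- hook_grip (a point): Middle of the hook's wooden handle, 13 mm above the hook's underside; axes as the hook's. Grasp across the 22 mm width.
- hook_end (a point): Middle of the turned end piece of the hook (8 mm thick, so its outer side is 4 mm further along x), at x = 290, y = +16, z = 4 mm of the hook; axes as the hook's.
- dip_red: White ramekin with red dip, 65 mm wide, 37 mm high, inside the guard on its +x side. Origin: centre of its underside.
- dip_pale: White ramekin with pale dip, 65 mm wide, 37 mm high, inside the guard on its +x side. Origin: centre of its underside.
- sauce: Red squeeze bottle, 60 mm wide, 190 mm high, standing on the worktop to the right of the guard. Origin: centre of its underside.
- salt: White shaker with rounded white top, 41 mm wide, 84 mm high, standing near the far edge of the board, beside the open end. Origin: centre of its underside.

How it is judged:
By the outcome, as a careful person would: the job done as asked, in the order asked, and still so for the second after the job is handed in, with the robot touching nothing.
It also fails if it takes over 72 s, if anything falls off the work surface, if the arm or the gripper's body presses on something with over 40 N, if the wrist force passes 120 N, or if a joint passes its speed limit or range.

## Working session

There is one attempt and no reset: what is moved stays moved. The work goes in short steps, Python scripts to look and compute and a tool call to move; the robot and the scene stay as the last step left them, time stands still between calls to the robot, and variables do not carry over. Pictures are saved under pics/ and viewed, and the job is handed in when it is done.

Besides the shell and the picture viewer there is one more tool, called after "Call:" in YAML: its name, and indented under it one key for each argument. apply_moves: Moves the arm, as the interface text tells. Its arguments: {"type":"object","properties":{"moves":{"type":"array","items":{"type":"number"}},"squeeze":{"type":"number"}},"required":["moves"]}

```bash
mkdir -p pics
cat > h.py <<'E'
from plant import *
import numpy as np, cv2
def cam(n):
    c=camera_info(n); return np.array(c["camera_matrix"]),np.array(c["T"])
def ray(n,p):
    K,T=cam(n); d=np.linalg.inv(K)@np.array([p[0],p[1],1.]); return T[:3,3],T[:3,:3]@d
def onz(n,p,z):
    o,d=ray(n,p); return o+d*(z-o[2])/d[2]
def proj(n,P):
    K,T=cam(n); q=K@(T[:3,:3].T@(np.array(P,float)-T[:3,3])); return q[:2]/q[2]
def save(n,f):
    im=capture(n); cv2.imwrite('pics/'+f,im[:,:,::-1]); return im
E
python3 - <<'E'
from h import *
s=state(); print(s)
for n in("side","top"):
    save(n,n+"0.png"); K,T=cam(n); print(n,K,T)
    for l in ["post_seat","end_face","cap","cap_mid","hook","hook_grip","hook_end","dip_red","dip_pale","sauce","salt","guard","board"]:
        try:
            r=spot_point(n,l); print(n,l,[(np.round(x["position"],1).tolist(),round(x["confidence"],2)) for x in r[:3]])
        except Exception as e: print(n,l,e)
print(state()["time_s"])
E
```

```text
{'time_s': 0.0, 'q': array([-1.18972084e+00,  9.18722329e-02,  1.23189963e+00,  6.17503995e-06,
        1.81977701e+00, -5.67188942e-02]), 'qd': array([ 1.00691849e-03, -6.55579707e-04,  7.43568617e-04, -6.57088645e-05,
       -3.57064801e-04, -7.86045845e-04]), 'joint_torque': array([-2.79849242e-03, -4.58730054e+01, -4.18027174e+01, -8.28736052e-05,
        1.16050872e-02, -5.93593057e-06]), 'tcp_pos': array([ 254.25212841, -543.1595313 ,  230.13508519]), 'orientation': array([[ 4.23943557e-01, -7.22001620e-04,  9.05688324e-01],
       [-9.05686506e-01,  1.81812050e-03,  4.23944155e-01],
       [-1.95273888e-03, -9.99998087e-01,  1.16873349e-04]]), 'contact_force': array([-0.74302241, -0.55562099, -0.03666899]), 'ft_torque': array([-0.01159278, -0.01017913,  0.03008533]), 'width': 1.0042666643416944}
side [[579.16538345   0.         324.81985504]
 [  0.         579.16538345 227.46118562]
 [  0.           0.           1.        ]] [[-8.43673418e-01 -1.77380917e-01  5.06706201e-01 -1.19842696e+02]
 [-5.36587073e-01  3.08527170e-01 -7.85420460e-01  9.49944933e+02]
 [-1.70140292e-02 -9
[... 649 characters left out ...]
]
top [[468.45503128   0.         317.16538207]
 [  0.         468.45503128 239.01006183]
 [  0.           0.           1.        ]] [[-1.11920192e-02 -7.82371594e-01  6.22711352e-01 -2.32374234e+02]
 [-9.99826679e-01  1.80216878e-02  4.67243326e-03 -9.93515300e+01]
 [-1.48778886e-02 -6.22551128e-01 -7.82437691e-01  1.12699926e+03]
 [ 0.00000000e+00  0.00000000e+00  0.00000000e+00  1.00000000e+00]]
top post_seat [([351.4, 269.6], 0.85)]
top end_face []
top cap []
top cap_mid []
top hook [([180.3, 285.1], 0.6)]
top hook_grip [([178.6, 276.9], 0.93)]
top hook_end []
top dip_red []
top dip_pale []
top sauce []
top salt [([279.2, 222.3], 0.58)]
top guard []
top board [([284.4, 269.9], 0.69)]
1.4
```

View pics/side0.png

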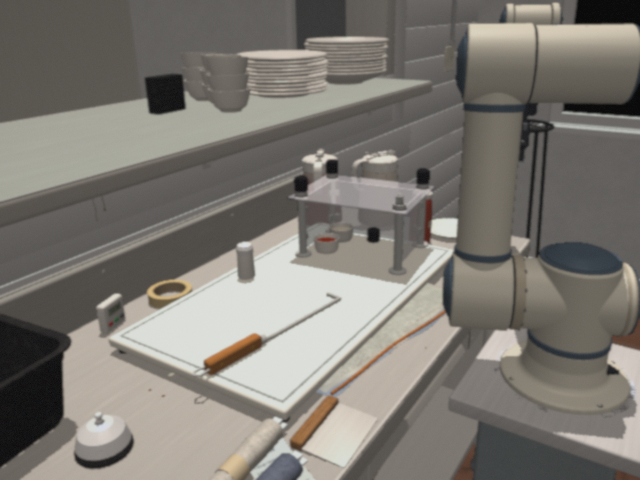

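View pics/top0.png

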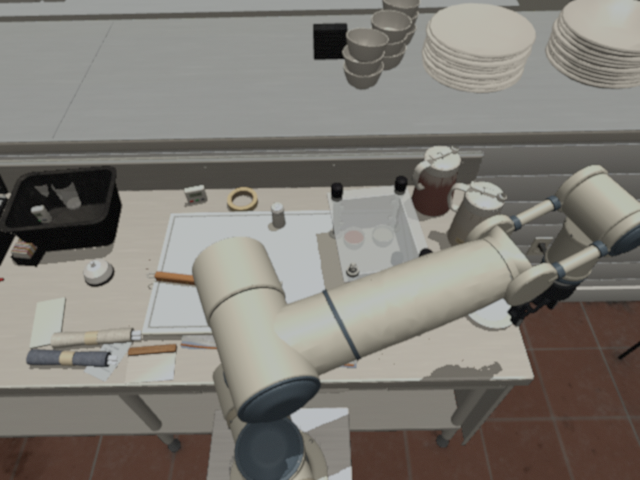

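Run:
```python
from h import *
o=lambda n,p,z: print(n,p,z,np.round(onz(n,p,z),1))
o("side",(402.2,204.7),202);o("top",(351.4,269.6),202)
o("side",(378.7,237.8),38)
o("side",(375.6,241.1),34);o("side",(372.6,228.9),52)
o("side",(235.7,360),34);o("side",(233.9,354.4),47);o("top",(180.3,285.1),34);o("top",(178.6,276.9),47)
o("side",(332.6,295.3),38)
o("side",(325.7,248.3),34);o("side",(249.9,273.4),34);o("top",(279.2,222.3),34)
o("side",(307.8,296.1),0);o("top",(284.4,269.9),0)
im=cv2.imread('pics/side0.png')
cv2.imwrite('pics/c1.png',cv2.resize(im[140:290,270:450],None,fx=4.4,fy=4,interpolation=cv2.INTER_CUBIC))
cv2.imwrite('pics/c2.png',cv2.resize(im[270:390,170:370],None,fx=4,fy=4,interpolation=cv2.INTER_CUBIC))
im=cv2.imread('pics/top0.png')
cv2.imwrite('pics/c3.png',cv2.resize(im[170:320,320:460],None,fx=4,fy=4,interpolation=cv2.INTER_CUBIC))
```

```text
side (402.2, 204.7) 202 [ 396.  -168.4  202. ]
top (351.4, 269.6) 202 [ 408.3 -174.8  202. ]
side (378.7, 237.8) 38 [ 536.4 -331.2   38. ]
side (375.6, 241.1) 34 [ 537.2 -315.2   34. ]
side (372.6, 228.9) 52 [ 564.6 -349.3   52. ]
side (235.7, 360) 34 [491.1 301.8  34. ]
side (233.9, 354.4) 47 [491.6 304.6  47. ]
top (180.3, 285.1) 34 [482.5 289.4  34. ]
top (178.6, 276.9) 47 [501.3 294.2  47. ]
side (332.6, 295.3) 38 [468.9  11.6  38. ]
side (325.7, 248.3) 34 [ 625.3 -207.4   34. ]
side (249.9, 273.4) 34 [698.2   9.9  34. ]
top (279.2, 222.3) 34 [705.8  23.1  34. ]
side (307.8, 296.1) 0 [554.3 -18.1   0. ]
top (284.4, 269.9) 0 [551.3   4.5   0. ]
```

View pics/c1.png

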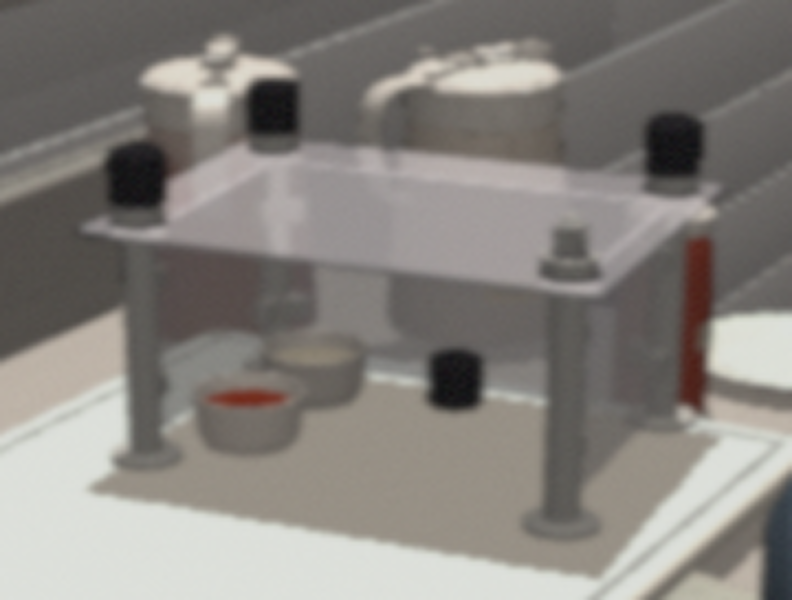

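View pics/c2.png

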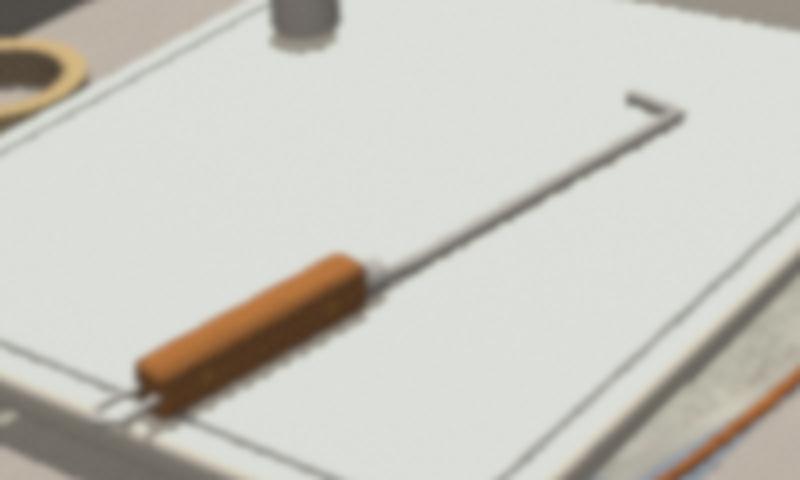

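View pics/c3.png

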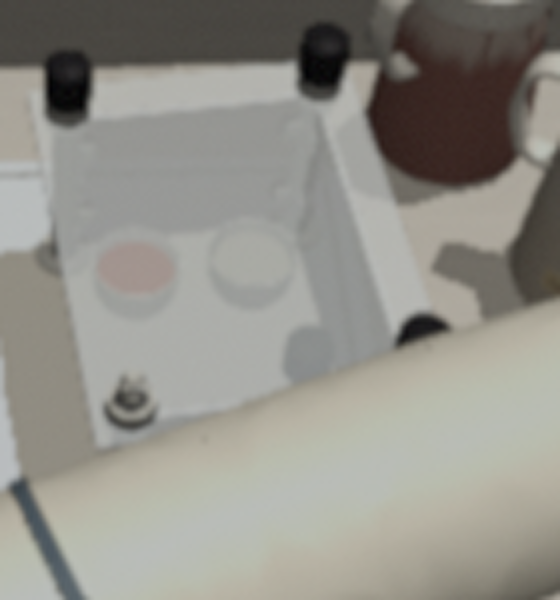

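Call:
apply_moves:
  moves: [-1, 0, -8, 0, 0, -1, 0, -9, 0, 0, -1, -66.2, -10, 57.5, -60, -1, -66.2, -10, 57.5, -60, -1, -66.2, -10, 57.5, -60, -1, -66.2, -10, 57.5, -60, -1, -66.2, -10, 57.5, -60, -1, -66.2, -10, 57.5, -60, -1, -66.2, -10, 57.5, -60, -1, -66.2, -10, 57.5, -60, -1, -66.2, -10, 57.5, -60, -1, -66.2, -10, 57.5, -60, -1, -66.2, -10, 57.5, -60, -1, -66.2, -10, 57.5, -60, -1, -66.2, -10, 57.5, -60, -1, -66.2, -10, 57.5, -60, -1, -66.2, -10, 57.5, -60, -1, -66.2, -10, 57.5, -60, -1, -66.2, -10, 57.5, -60, -1, -66.2, -10, 57.5, -60]

```text
time_s: 3.9
tcp_pos: [494.5, 298.6, 332.6]
orientation: [[0.996, 0.002, 0.087], [-0.087, 0.001, 0.996], [0.002, -1.0, 0.001]]
contact_force: [0.1, -0.3, 0.6]
width: 0.998
```

Run:
```python
from h import *
save("top","top1.png"); save("side","side1.png")
for n in("side","top"):
    for l in ["post_seat","end_face","cap_mid","hook_grip","hook_end"]:
        r=spot_point(n,l); print(n,l,[(np.round(x["position"],1).tolist(),round(x["confidence"],2)) for x in r[:2]])
a=cv2.imread('pics/top1.png');
cv2.imwrite('pics/t1c.png',cv2.resize(a[170:320,320:470],None,fx=4,fy=4,interpolation=cv2.INTER_CUBIC))
cv2.imwrite('pics/t1d.png',cv2.resize(a[240:330,140:340],None,fx=4,fy=4,interpolation=cv2.INTER_CUBIC))
```

```text
side post_seat [([401.6, 203.3], 0.69)]
side end_face [([377.7, 236.8], 0.69), ([247.6, 274.2], 0.65)]
side cap_mid [([370.3, 230.1], 0.59)]
side hook_grip [([339.3, 239.4], 0.72)]
side hook_end [([333.6, 294.3], 0.6), ([373.5, 230.3], 0.18)]
top post_seat [([352.8, 270.3], 0.55)]
top end_face []
top cap_mid []
top hook_grip []
top hook_end [([280.5, 287.1], 0.53)]
```

View pics/top1.png

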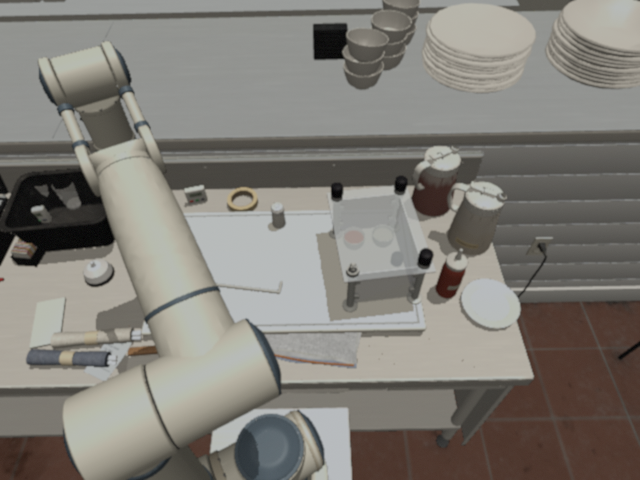

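View pics/side1.png

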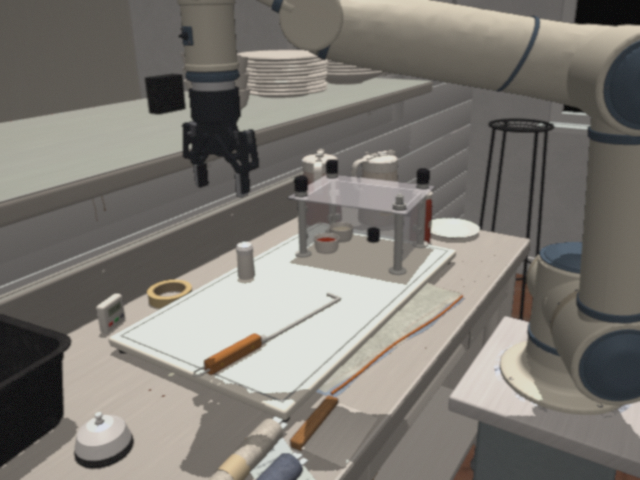

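View pics/t1c.png

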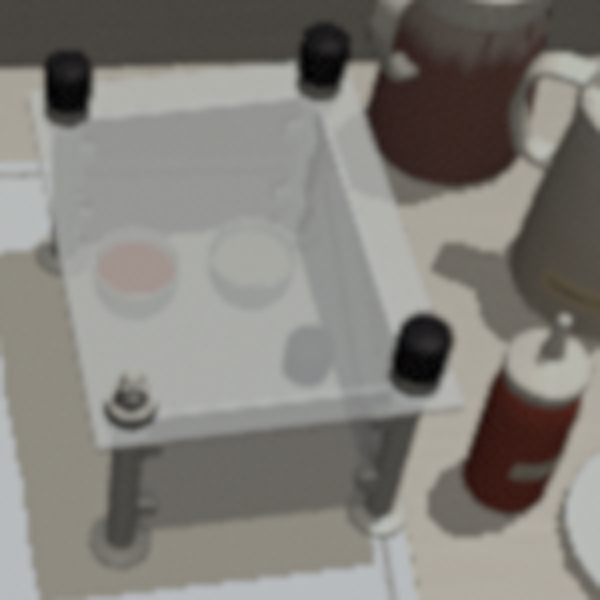

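View pics/t1d.png

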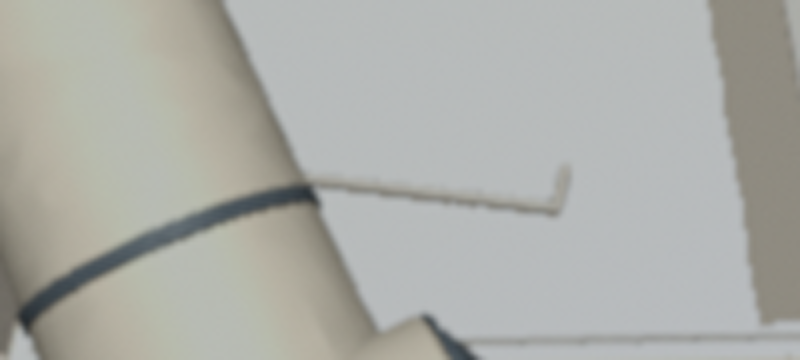

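```bash
cat > fit.py <<'E'
from h import *
from scipy.optimize import least_squares
F={"side":[((125,88,220),(300.7,184.3)),((125,-88,220),(331.8,168.8)),((-125,-88,220),(423,178.3)),((-125,88,202),(399.7,205.5)),((125,88,37),(303.6,254.5)),((-125,88,37),(397.5,270.5))],
"top":[((125,88,220),(337,192)),((125,-88,220),(401,185.5)),((-125,-88,220),(425.25,258.75)),((-125,88,202),(352.75,270.5)),((-125,88,37),(350,305)),((-125,-88,37),(415,298))]}
def W(p,P):
    c,s=np.cos(p[2]),np.sin(p[2]); return np.array([p[0]+c*P[0]-s*P[1],p[1]+s*P[0]+c*P[1],P[2]])
def res(p,ns=("side","top")):
    return np.concatenate([proj(n,W(p,P))-q for n in ns for P,q in F[n]])
if __name__=="__main__":
  for ns in (("side",),("top",),("side","top")):
    r=least_squares(res,[527,-259,0],args=(ns,)); print(ns,r.x[:2],np.degrees(r.x[2])); print(np.round(r.fun.reshape(-1,2),1).tolist())
  p=r.x
  print("seat",W(p,(-125,88,202)),"end",W(p,(0,-85.5,38)))
  for n,q,z in [("side",(263.75,342.5),38),("side",(340,298.75),38),("side",(332.6,295.3),38),("side",(333.6,294.3),38),("top",(217.5,285),39),("top",(279,292.3),39),("top",(281.5,282),39),("top",(280.5,287.1),38),("side",(373.5,235),52),("top",(396.75,258),52)]:
    w=onz(n,q,z); c,s=np.cos(p[2]),np.sin(p[2]); d=w[:2]-p[:2]; print(n,q,np.round(w,1),"guard",np.round([c*d[0]+s*d[1],-s*d[0]+c*d[1]],1))
E
python3 fit.py
```

```text
('side',) [ 534.48848546 -238.78958737] 6.462067790018611
[[-0.3, 0.2], [0.1, -1.9], [0.6, -1.4], [0.1, -0.7], [-0.9, 0.3], [0.3, 1.6]]
('top',) [ 538.82168252 -250.82556004] 6.48943352631818
[[0.0, -0.9], [0.1, -0.9], [0.5, -0.4], [-0.1, 0.3], [-0.1, 1.0], [-0.5, 0.5]]
('side', 'top') [ 539.02349129 -248.89361197] 6.649036953855273
[[0.6, -1.0], [0.5, -2.9], [0.5, -2.7], [0.4, -2.4], [-0.1, -1.4], [0.6, -0.4], [-0.8, -0.9], [-0.7, -1.0], [-0.2, -0.6], [-0.8, 0.3], [-0.7, 1.1], [-1.2, 0.3]]
seat [ 404.67495553 -175.95890872  202.        ] end [ 548.92330481 -333.81854171   38.        ]
side (263.75, 342.5) [479.8 235.7  38. ] guard [ -2.7 488.2]
side (340, 298.75) [447.1  17.   38. ] guard [-60.5 274.7]
side (332.6, 295.3) [468.9  11.6  38. ] guard [-39.5 266.8]
side (333.6, 294.3) [469.4   6.6  38. ] guard [-39.5 261.8]
top (217.5, 285) [477.5 184.4  39. ] guard [-11.  437.5]
top (279, 292.3) [450.3  13.2  39. ] guard [-57.8 270.7]
top (281.5, 282) [483.6   7.6  39. ] guard [-25.3 261.2]
top (280.5, 287.1) [467.6   9.9  38. ] guard [-41.  265.3]
side (373.5, 235) [ 541.4 -310.9   52. ] guard [ -4.8 -61.8]
top (396.75, 258) [ 549.3 -317.6   52. ] guard [  2.2 -69.4]
```

Call:
apply_moves:
  moves: [-1, -0.2, 6, 0.2, 3.7, -1, -0.2, 12, 0.2, 3.7, -1, -0.2, 18, 0.2, 3.7, -1, -0.2, 23, 0.2, 3.7, -1, -0.2, 27, 0.2, 3.7, -1, -0.2, 28.8, 0.2, 3.7, -1, -0.2, 29.5, 0.2, 3.7, -1, -0.2, 29.5, 0.2, 3.7]

```text
time_s: 5.5
tcp_pos: [493.3, 302.4, 37.6]
orientation: [[0.989, 0.002, 0.15], [-0.15, 0.001, 0.989], [0.001, -1.0, 0.001]]
contact_force: [-0.3, 0.2, 0.3]
width: 1.002
```

Run:
```python
from h import *
im=save("side","side2.png"); 
cv2.imwrite('pics/s2c.png',cv2.resize(im[270:400,170:370,::-1],None,fx=4,fy=4,interpolation=cv2.INTER_CUBIC))
print(state()["contact_force"])
```

```text
[ 0.3785589  -0.3876101   0.21648912]
```

View pics/s2c.png

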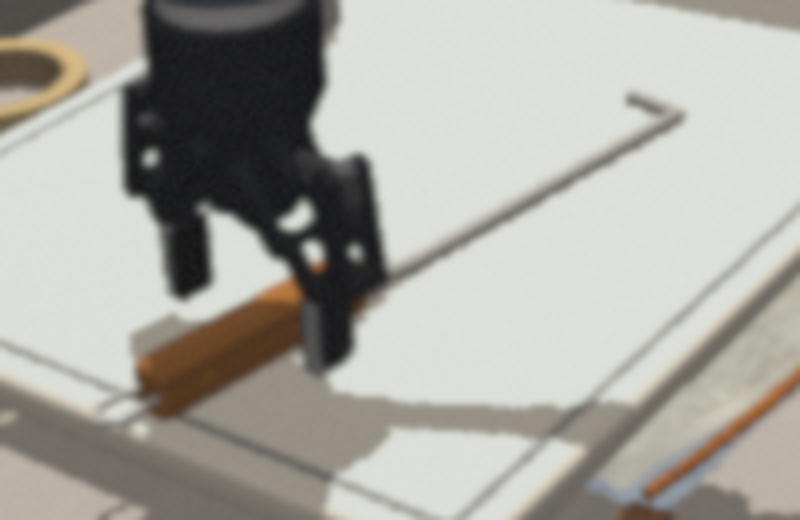

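Call:
apply_moves:
  moves: [1, 0, 0, 0, 0, 1, 0, 0, 0, 0, 1, 0, 0, 0, 0, 1, 0, 0, 0, 0, 1, 0, 0, 0, 0, 1, 0, 0, 0, 0, 1, 0, 0, 0, 0, 1, 0, 0, 0, 0]
  squeeze: 60

```text
time_s: 6.55
tcp_pos: [493.0, 302.3, 36.9]
orientation: [[0.989, 0.001, 0.15], [-0.15, 0.001, 0.989], [0.001, -1.0, 0.001]]
contact_force: [1.6, 0.1, 5.4]
width: 0.246
```

Run:
```python
from h import *
im=save("side","side3.png"); 
cv2.imwrite('pics/s3c.png',cv2.resize(im[270:400,170:370,::-1],None,fx=4,fy=4,interpolation=cv2.INTER_CUBIC))
s=state();print(s["contact_force"],s["ft_torque"],s["width"],s["time_s"])
```

```text
[ 0.0324366 -0.0493776  5.4025672] [ 0.0424534  -0.02064391  0.01501229] 0.24510136093613427 6.6
```

View pics/s3c.png

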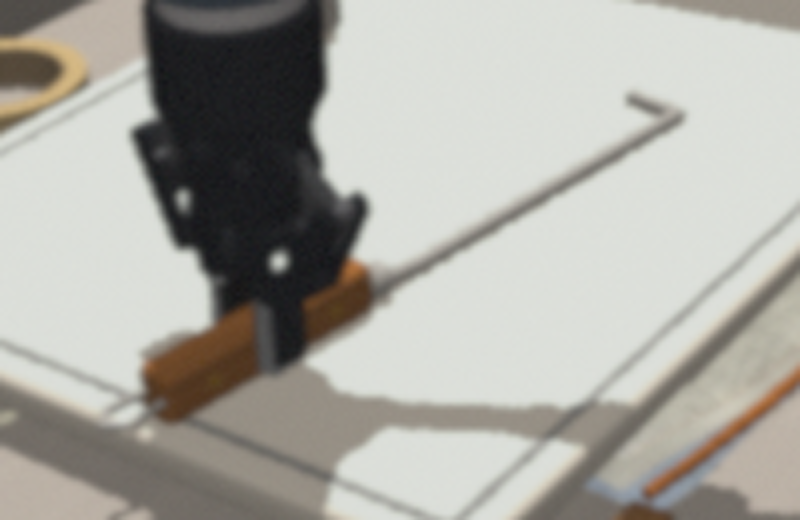

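Call:
apply_moves:
  moves: [1, 0, -0.5, 0, 0, 1, -2, -0.6, -5, -6, 1, -4, -0.6, -10, -12, 1, -4.5, -0.6, -12.9, -15.1, 1, -4.5, -0.6, -12.9, -15.1, 1, -4.5, -0.6, -12.9, -15.1]

```text
time_s: 7.35
tcp_pos: [428.8, 181.6, 42.0]
orientation: [[0.994, -0.001, -0.112], [0.112, 0.0, 0.994], [-0.0, -1.0, 0.0]]
contact_force: [-0.8, 0.6, -1.7]
width: 0.248
```

Run:
```python
from h import *
im=save("side","side4.png"); im2=save("top","top4.png")
cv2.imwrite('pics/s4c.png',cv2.resize(im[170:370,230:450,::-1],None,fx=3.6,fy=3,interpolation=cv2.INTER_CUBIC))
cv2.imwrite('pics/t4c.png',cv2.resize(im2[170:320,240:440,::-1],None,fx=4,fy=4,interpolation=cv2.INTER_CUBIC))
s=state();print(s["contact_force"],s["tcp_pos"],s["orientation"],s["width"],s["time_s"])
```

```text
[ 0.2849515  -0.15460958 -2.07561083] [428.95158863 181.94816932  42.08040571] [[ 9.93576753e-01 -5.29949464e-04 -1.13158985e-01]
 [ 1.13159093e-01  1.77189260e-04  9.93576866e-01]
 [-5.06494971e-04 -9.99999844e-01  2.36019730e-04]] 0.2442485175273991 7.45
```

View pics/s4c.png

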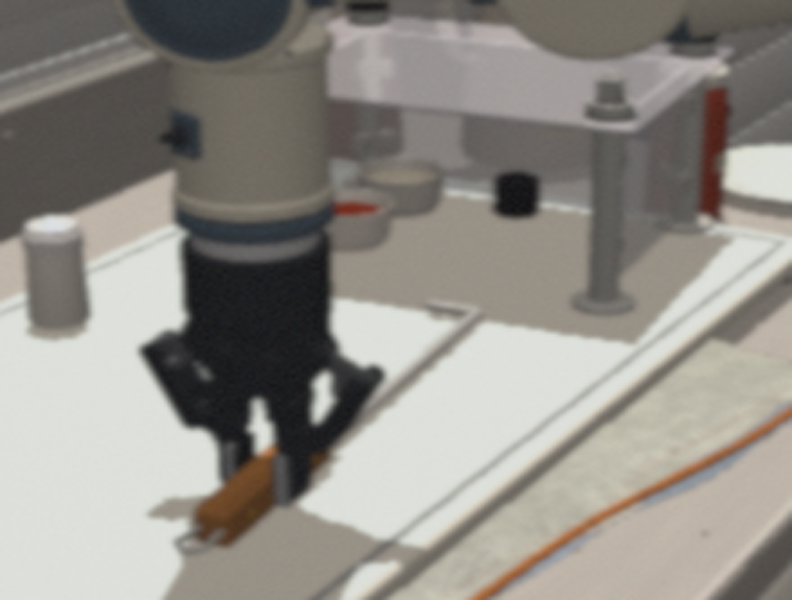

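View pics/t4c.png

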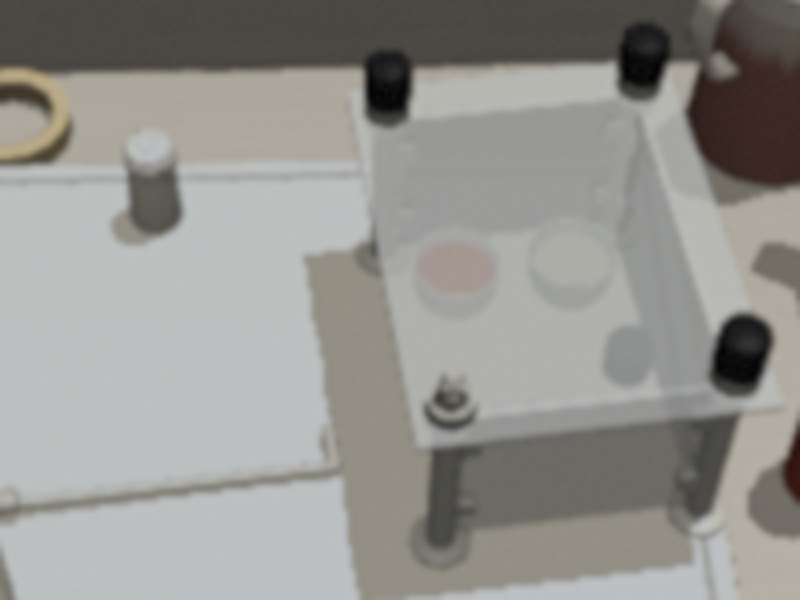

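Run:
```python
from h import *
for z in(40,44,48): print(z,onz("top",(324,286.75),z), onz("side",(230+482/3.6,170+312/3),z))
print(proj("top",(461.9,-107.9,44)),proj("side",(461.9,-107.9,44)))
```

```text
40 [ 464.99347226 -109.7296983    40.        ] [ 460.25569309 -111.35025516   40.        ]
44 [ 462.42726001 -109.69150815   44.        ] [ 456.22027806 -103.96742731   44.        ]
48 [ 459.86104776 -109.65331799   48.        ] [452.18486304 -96.58459945  48.        ]
[323.34815767 286.92476614] [362.54444274 272.82291559]
```

Call:
apply_moves:
  moves: [1, -0.4, 0.2, -2, 0, 1, -0.4, 0.2, -6, 0, 1, -0.4, 0.2, -11, 0, 1, -0.4, 0.2, -16, 0, 1, -0.4, 0.2, -20, 0, 1, -0.4, 0.2, -21.8, 0, 1, -0.4, 0.2, -22.2, 0, 1, -0.4, 0.2, -22.2, 0, 1, -0.4, 0.2, -22.2, 0]

```text
time_s: 8.57
tcp_pos: [450.0, -38.7, 40.2]
orientation: [[0.993, -0.0, -0.114], [0.114, 0.0, 0.993], [-0.0, -1.0, 0.0]]
contact_force: [-0.1, -0.1, -2.8]
width: 0.242
```

Run:
```python
from h import *
im=save("side","side5.png"); im2=save("top","top5.png")
cv2.imwrite('pics/s5c.png',cv2.resize(im[170:320,270:470,::-1],None,fx=4,fy=4,interpolation=cv2.INTER_CUBIC))
cv2.imwrite('pics/t5c.png',cv2.resize(im2[170:320,300:450,::-1],None,fx=4,fy=4,interpolation=cv2.INTER_CUBIC))
for i in range(3):
  s=state();print(s["contact_force"],s["tcp_pos"],s["width"],s["time_s"]); capture("side")
```

```text
[-0.7573632  -0.10419631 -1.85075991] [449.93900225 -38.92935724  40.22357061] 0.24632237154550066 8.675
[ 0.14824407  0.33093046 -2.08955841] [449.94737092 -39.0630555   40.27030564] 0.2529953245633313 8.725
[-0.20228409  1.13692729 -0.68100378] [449.96418998 -39.19086472  40.31663911] 0.2425594733697112 8.775
```

View pics/s5c.png

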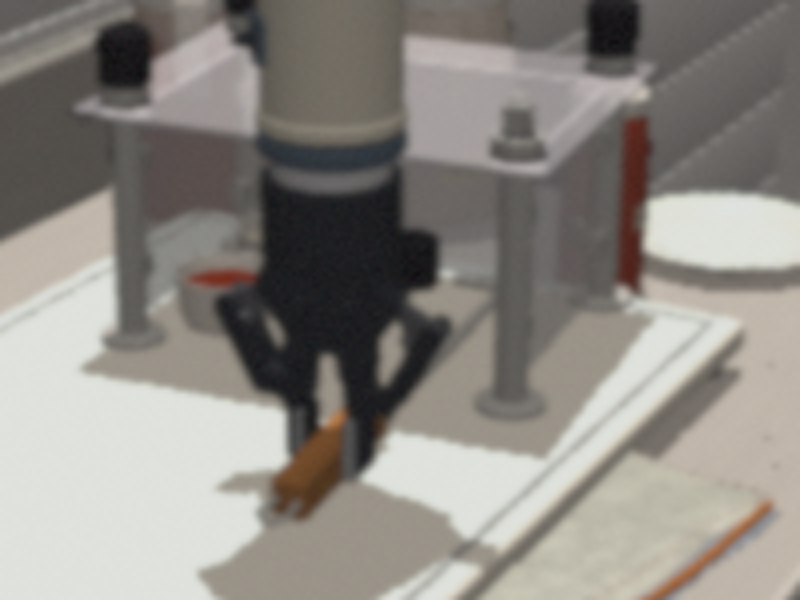

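View pics/t5c.png

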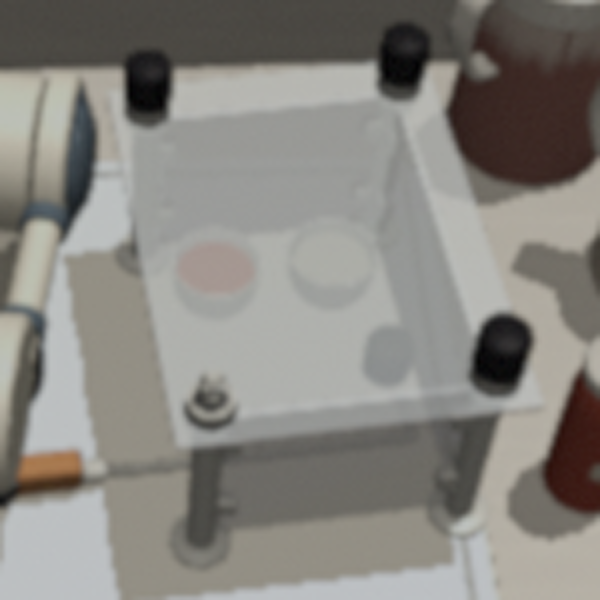

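Call:
apply_moves:
  moves: [1, 0, 0, -0.1, 0, 1, 0, 0, -0.2, 0, 1, 0, 0, -0.3, 0, 1, 0, 0, -0.4, 0, 1, 0, 0, -0.4, 0, 1, 0, 0, -0.4, 0]

```text
time_s: 9.57
tcp_pos: [450.4, -43.7, 40.3]
orientation: [[0.994, -0.0, -0.113], [0.113, 0.0, 0.994], [-0.0, -1.0, 0.0]]
contact_force: [-0.4, -0.3, -2.2]
width: 0.243
```

```bash
cat > st.py <<'E'
from h import *
F=[]
for i in range(3):
  s=state();F.append(np.r_[s["contact_force"],s["tcp_pos"],s["ft_torque"]]); capture("side")
F=np.array(F);m=F.mean(0); y=np.radians(6.5); g=np.array([-np.sin(y),np.cos(y)]); h=np.array([np.cos(y),np.sin(y)])
print("F",np.round(m[:3],2),"guard fx,fy",np.round([m[:2]@h,m[:2]@g],2),"tcp",np.round(m[3:6],2),"tq",np.round(m[6:],3),"w",round(s["width"],3),"t",round(s["time_s"],2))
E
python3 st.py
```

```text
F [ 0.09 -0.11 -1.81] guard fx,fy [ 0.08 -0.11] tcp [450.4  -43.74  40.27] tq [ 0.128  0.028 -0.   ] w 0.241 t 9.68
```

Call:
apply_moves:
  moves: [1, 0, 0, -0.1, 0, 1, 0, 0, -0.2, 0, 1, 0, 0, -0.3, 0, 1, 0, 0, -0.3, 0]

```text
time_s: 10.22
tcp_pos: [450.7, -46.8, 40.3]
orientation: [[0.994, -0.0, -0.113], [0.113, 0.0, 0.994], [-0.0, -1.0, 0.0]]
contact_force: [0.8, -0.1, -1.6]
width: 0.244
```

```bash
python3 st.py
```

```text
F [-0.05 -0.08 -2.05] guard fx,fy [-0.05 -0.07] tcp [450.73 -46.76  40.27] tq [ 0.145  0.027 -0.001] w 0.24 t 10.32
```

Call:
apply_moves:
  moves: [1, 0, 0, -0.05, 0, 1, 0, 0, -0.1, 0, 1, 0, 0, -0.15, 0, 1, 0, 0, -0.2, 0, 1, 0, 0, -0.2, 0]

```text
time_s: 11.0
tcp_pos: [451.0, -48.7, 40.3]
orientation: [[0.994, 0.0, -0.113], [0.113, 0.0, 0.994], [0.0, -1.0, 0.0]]
contact_force: [-0.3, 0.1, -1.1]
width: 0.242
```

```bash
python3 st.py
```

```text
F [-0.54  0.28 -1.35] guard fx,fy [-0.51  0.34] tcp [450.96 -48.72  40.28] tq [ 0.137  0.033 -0.005] w 0.239 t 11.1
```

Call:
apply_moves:
  moves: [1, 0, 0, -0.05, 0, 1, 0, 0, -0.1, 0, 1, 0, 0, -0.15, 0, 1, 0, 0, -0.2, 0, 1, 0, 0, -0.2, 0]

```text
time_s: 11.78
tcp_pos: [451.0, -49.8, 40.2]
orientation: [[0.994, -0.0, -0.113], [0.113, 0.002, 0.994], [-0.0, -1.0, 0.002]]
contact_force: [-0.5, 5.4, -1.0]
width: 0.244
```

```bash
python3 st.py
```

```text
F [-0.81  5.49 -1.25] guard fx,fy [-0.19  5.55] tcp [451.03 -49.83  40.18] tq [0.812 0.149 0.004] w 0.241 t 11.88
```

Call:
apply_moves:
  moves: [1, 0, 0, 0.07, 0, 1, 0.3, 0, 0.07, 0, 1, 0.6, 0, 0.07, 0, 1, 0.9, 0, 0.07, 0, 1, 1.2, 0, 0.07, 0, 1, 1.2, 0, 0.07, 0]

```text
time_s: 12.68
tcp_pos: [463.1, -48.4, 40.1]
orientation: [[0.994, -0.0, -0.113], [0.113, 0.0, 0.994], [-0.0, -1.0, 0.0]]
contact_force: [-0.9, 4.4, -1.6]
width: 0.242
```

```bash
python3 st.py
```

```text
F [-0.7   4.06 -1.93] guard fx,fy [-0.24  4.12] tcp [463.01 -48.45  40.14] tq [ 0.948  0.317 -0.274] w 0.244 t 12.78
```

Call:
apply_moves:
  moves: [1, 0.2, 0, 0.05, 0, 1, 0.5, 0, 0.05, 0, 1, 0.8, 0, 0.06, 0, 1, 1.1, 0, 0.06, 0, 1, 1.4, 0, 0.07, 0, 1, 1.4, 0, 0.07, 0]

```text
time_s: 13.58
tcp_pos: [477.4, -46.7, 40.5]
orientation: [[0.994, 0.001, -0.113], [0.113, -0.001, 0.994], [0.001, -1.0, -0.001]]
contact_force: [-0.3, 0.3, -2.2]
width: 0.247
```

```bash
python3 st.py
python3 - <<'E'
from h import *
im2=save("top","top6.png")
cv2.imwrite('pics/t6c.png',cv2.resize(im2[170:320,300:450,::-1],None,fx=4,fy=4,interpolation=cv2.INTER_CUBIC))
E
```

```text
F [-0.03  0.15 -1.52] guard fx,fy [-0.01  0.15] tcp [477.34 -46.7   40.49] tq [ 0.2    0.063 -0.073] w 0.242 t 13.68
```

View pics/t6c.png

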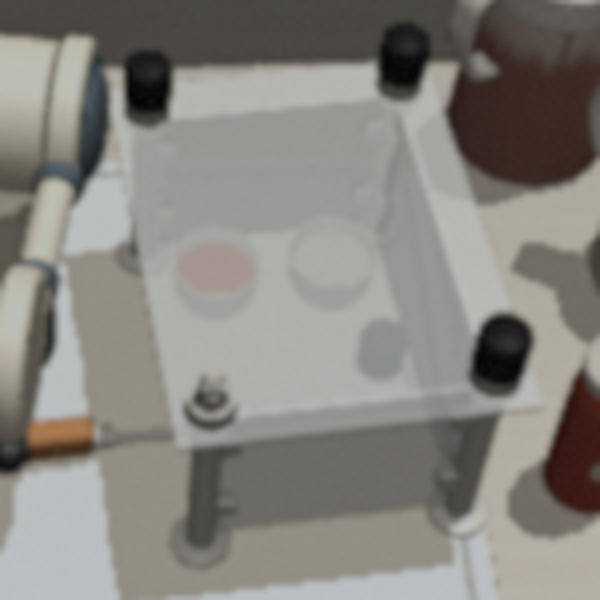

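Call:
apply_moves:
  moves: [1, 0.1, 0, -0.03, 0, 1, 0.4, 0, -0.03, 0, 1, 0.7, 0, -0.03, 0, 1, 1.0, 0, -0.03, 0, 1, 1.3, 0, -0.03, 0, 1, 1.6, 0, -0.03, 0, 1, 1.6, 0, -0.03, 0]

```text
time_s: 14.65
tcp_pos: [493.1, -44.9, 40.3]
orientation: [[0.994, 0.0, -0.113], [0.113, -0.0, 0.994], [0.0, -1.0, -0.0]]
contact_force: [0.5, -0.6, -1.5]
width: 0.245
```

```bash
python3 st.py
python3 - <<'E'
from h import *
im2=save("top","top7.png");im=save("side","side7.png")
cv2.imwrite('pics/t7c.png',cv2.resize(im2[170:320,300:450,::-1],None,fx=4,fy=4,interpolation=cv2.INTER_CUBIC))
cv2.imwrite('pics/s7c.png',cv2.resize(im[170:320,270:470,::-1],None,fx=4,fy=4,interpolation=cv2.INTER_CUBIC))
E
```

```text
F [ 0.1  -0.71 -1.73] guard fx,fy [ 0.02 -0.72] tcp [493.02 -44.86  40.31] tq [ 0.102 -0.022  0.003] w 0.245 t 14.75
```

View pics/t7c.png

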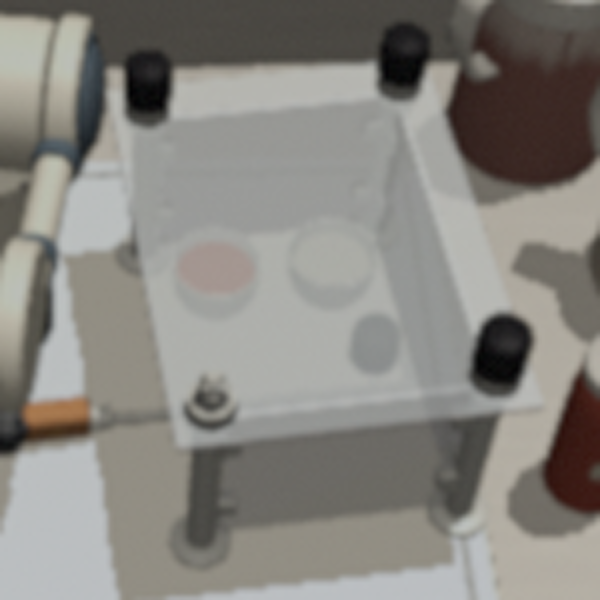

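View pics/s7c.png

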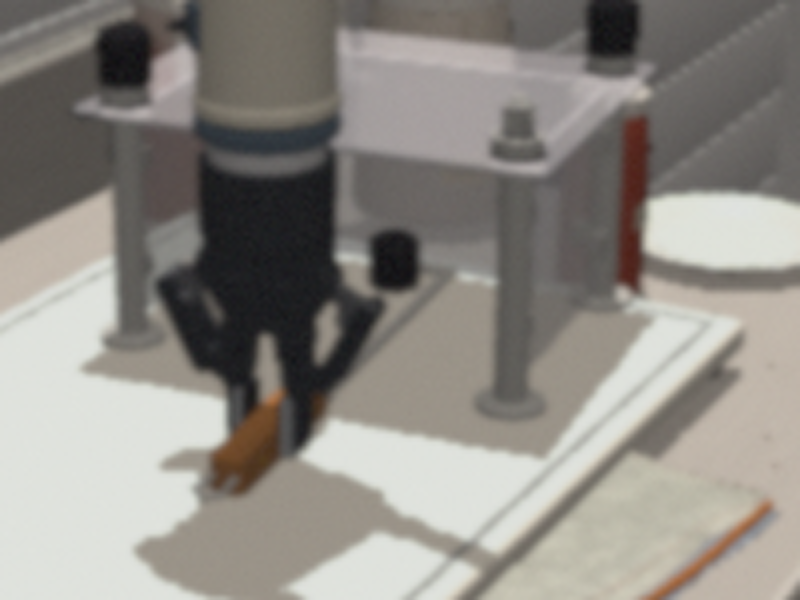

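Call:
apply_moves:
  moves: [1, 0.3, 0, 0.03, 0, 1, 0.5, 0, 0.03, 0, 1, 0.5, 0, 0.5, 0, 1, 0.5, 0, 1.2, 0, 1, 0.5, 0, 2.2, 0, 1, 0.5, 0, 3.4, 0, 1, 0.5, 0, 4.6, 0, 1, 0.5, 0, 6, 0, 1, 0.5, 0, 7.5, 0, 1, 0.5, 0, 9, 0, 1, 0.5, 0, 10, 0, 1, 0.5, 0, 10.4, 0]

```text
time_s: 16.4
tcp_pos: [485.9, 59.7, 40.3]
orientation: [[0.994, 0.0, -0.114], [0.114, -0.0, 0.994], [-0.0, -1.0, -0.0]]
contact_force: [0.7, 0.2, -2.1]
width: 0.246
```

```bash
python3 st.py
python3 - <<'E'
from h import *
im2=save("top","top8.png");im=save("side","side8.png")
cv2.imwrite('pics/t8c.png',cv2.resize(im2[170:320,260:440,::-1],None,fx=4,fy=4,interpolation=cv2.INTER_CUBIC))
cv2.imwrite('pics/s8c.png',cv2.resize(im[170:370,230:450,::-1],None,fx=3.6,fy=3,interpolation=cv2.INTER_CUBIC))
E
```

```text
F [-0.04 -0.29 -1.84] guard fx,fy [-0.07 -0.29] tcp [485.95  59.7   40.27] tq [ 0.114  0.008 -0.014] w 0.243 t 16.5
```

View pics/t8c.png

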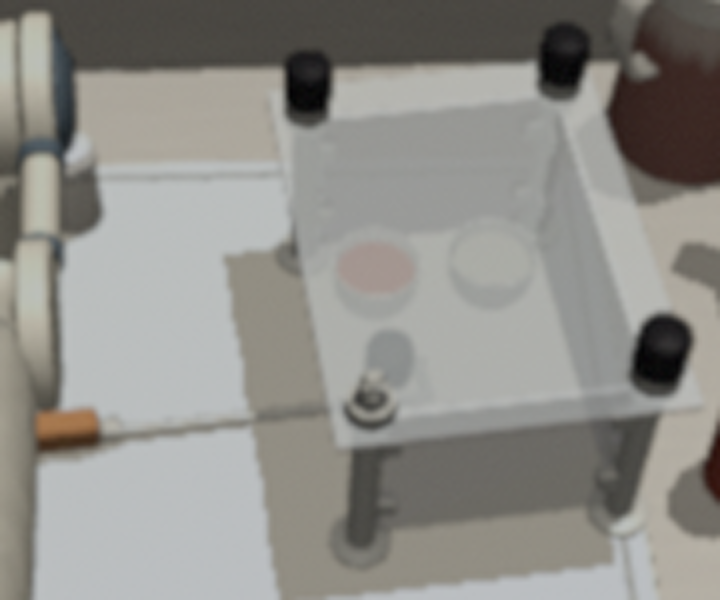

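View pics/s8c.png

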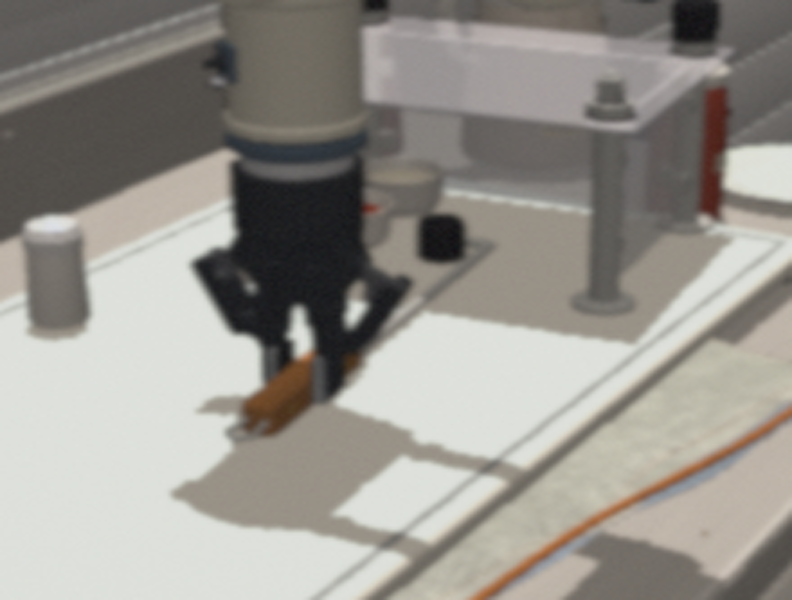

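Call:
apply_moves:
  moves: [1, 0, 0, 0.5, 0, 1, 0, 0, 1.5, 0, 1, 0, 0, 3, 0, 1, 0, 0, 5, 0, 1, 0, 0, 7, 0, 1, 0, 0, 9, 0, 1, 0, 0, 11, 0, 1, 0, 0, 13, 0, 1, 0, 0, 15, 0, 1, 0, 0, 16.5, 0, 1, 0, 0, 17.7, 0, 1, 0, 0, 18.3, 0, 1, 0, 0, 18.5, 0, 1, 0, 0, 18.5, 0]

```text
time_s: 18.4
tcp_pos: [465.2, 242.7, 40.3]
orientation: [[0.994, -0.0, -0.113], [0.113, 0.0, 0.994], [-0.0, -1.0, 0.0]]
contact_force: [0.7, 0.1, -2.2]
width: 0.248
```

```bash
python3 st.py
python3 - <<'E'
from h import *
im2=save("top","top9.png");im=save("side","side9.png")
for l in ("cap","cap_mid","hook_end"):
  for n in("side","top"):
    r=spot_point(n,l)
    print(n,l,[(np.round(onz(n,x["position"],{"cap":34,"cap_mid":52,"hook_end":40}[l]),1).tolist(),round(x["confidence"],2),np.round(x["position"]).tolist()) for x in r[:3]])
cv2.imwrite('pics/t9c.png',cv2.resize(im2[170:350,180:400,::-1],None,fx=3.6,fy=3.3,interpolation=cv2.INTER_CUBIC))
cv2.imwrite('pics/s9c.png',cv2.resize(im[170:370,230:450,::-1],None,fx=3.6,fy=3,interpolation=cv2.INTER_CUBIC))
E
```

```text
F [ 0.21  0.12 -1.9 ] guard fx,fy [0.22 0.1 ] tcp [465.2  242.67  40.27] tq [ 0.151  0.01  -0.035] w 0.239 t 18.5
side cap [([526.5, -17.4, 34.0], 0.59, [318.0, 286.0])]
top cap [([520.8, -16.1, 34.0], 0.56, [290.0, 272.0])]
side cap_mid [([526.6, -17.4, 52.0], 0.56, [317.0, 278.0])]
top cap_mid [([527.6, -24.6, 52.0], 0.67, [293.0, 266.0])]
side hook_end [([514.6, -53.8, 40.0], 0.65, [331.0, 278.0]), ([438.6, -360.8, 40.0], 0.25, [417.0, 240.0])]
top hook_end [([522.8, -48.0, 40.0], 0.53, [302.0, 270.0])]
```

View pics/t9c.png

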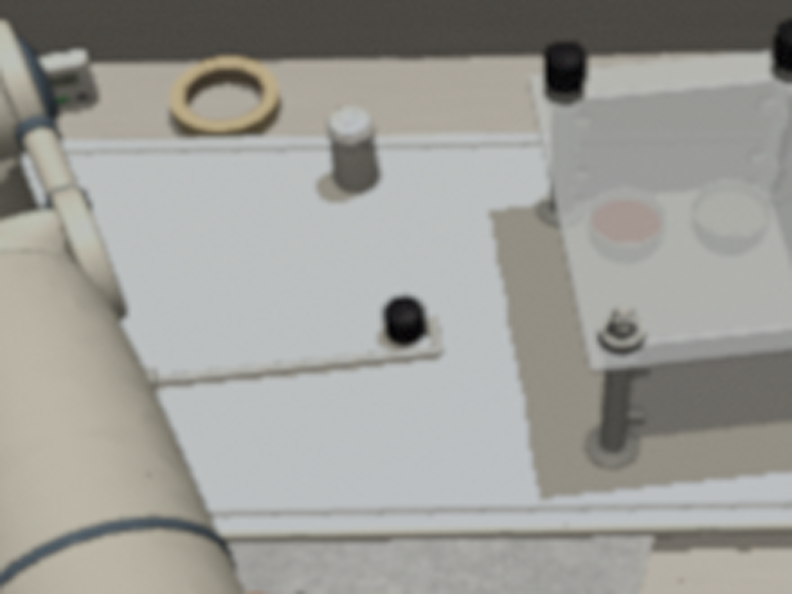

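View pics/s9c.png

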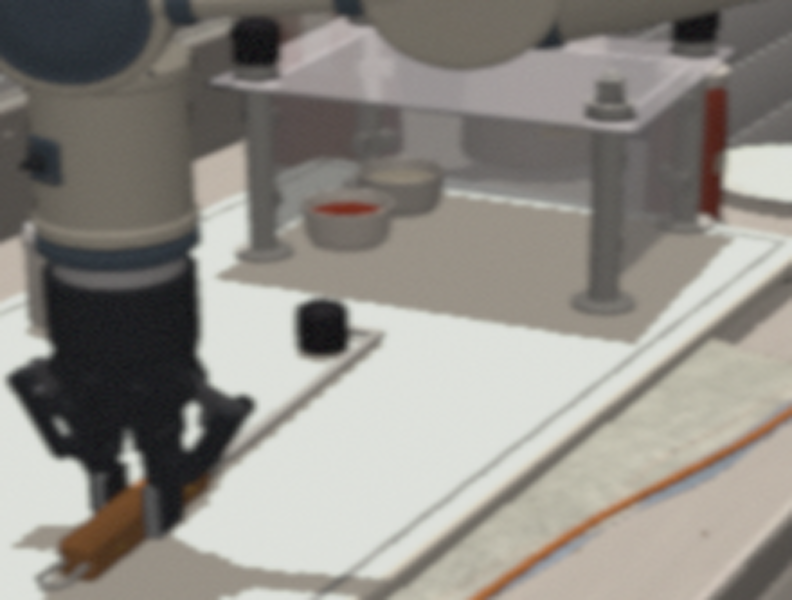

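Call:
apply_moves:
  moves: [1, 0, 0, -0.4, 0, 1, 0, 0, -0.8, 0, 1, -1, 0, -0.8, 0, 1, -3, 0, -0.8, 0, 1, -5.5, 0, -0.6, 0, 1, -7, 0, 0, 0, 1, -7.5, 0, 0, 0, 1, -7.5, 0.2, 0, 0, 1, -7.5, 0.3, 0, 0, 1, -7.5, 0.3, 0, 0]

```text
time_s: 20.2
tcp_pos: [391.0, 234.3, 37.1]
orientation: [[0.994, -0.0, -0.113], [0.113, -0.0, 0.994], [-0.0, -1.0, -0.0]]
contact_force: [0.1, -0.2, -1.1]
width: 0.246
```

```bash
python3 st.py
```

```text
F [ 0.31 -0.01 -1.48] guard fx,fy [ 0.31 -0.04] tcp [390.95 234.28  37.19] tq [ 0.099 -0.017  0.066] w 0.243 t 20.3
```

Call:
apply_moves:
  moves: [1, 0, 0.05, 0, 0, 1, 0, 0.05, 0, 0, 0.3, 0, 0.05, 0, 0, 0, 0, 0.05, 0, 0, -0.3, 0, 0, 0, 0, -0.3, 0, 0, 0, 0, -0.3, 0, -4, 0, 0, -0.3, 0, -10, 0, 0, -0.3, 0, -16, 0, 0, -0.3, 0, -18, 0, 0]

```text
time_s: 21.6
tcp_pos: [391.7, 234.9, 222.3]
orientation: [[0.994, 0.006, -0.113], [0.113, 0.003, 0.994], [0.007, -1.0, 0.003]]
contact_force: [-0.1, -0.2, -0.3]
width: 0.647
```

```bash
python3 st.py
python3 - <<'E'
from h import *
im2=save("top","top10.png");im=save("side","side10.png")
for l in ("cap","cap_mid","hook_end","hook_grip"):
  for n in("side","top"):
    r=spot_point(n,l)
    print(n,l,[(np.round(onz(n,x["position"],{"cap":34,"cap_mid":52,"hook_end":38,"hook_grip":47}[l]),1).tolist(),round(x["confidence"],2),np.round(x["position"]).tolist()) for x in r[:3]])
for n in("side","top"):
  for r in regions_of(n,"cap")[:3]:
    ys,xs=np.nonzero(r["pixels"]); print(n,r["confidence"],xs.min(),xs.max(),ys.min(),ys.max(),xs.mean(),ys.mean(),onz(n,(xs.mean(),ys.mean()),52),onz(n,(xs.mean(),ys.mean()),55))
cv2.imwrite('pics/t10c.png',cv2.resize(im2[170:350,180:400,::-1],None,fx=3.6,fy=3.3,interpolation=cv2.INTER_CUBIC))
cv2.imwrite('pics/s10c.png',cv2.resize(im[170:390,180:420,::-1],None,fx=3.3,fy=2.7,interpolation=cv2.INTER_CUBIC))
E
```

```text
F [ 0.06 -0.35  0.65] guard fx,fy [ 0.02 -0.35] tcp [391.75 234.97 222.11] tq [-0.007  0.002  0.013] w 0.649 t 21.7
side cap [([524.1, -22.3, 34.0], 0.49, [320.0, 285.0])]
top cap [([519.3, -22.1, 34.0], 0.59, [293.0, 272.0])]
side cap_mid [([519.3, -22.9, 52.0], 0.62, [321.0, 278.0])]
top cap_mid [([527.9, -23.5, 52.0], 0.73, [293.0, 266.0])]
side hook_end [([441.9, -58.0, 38.0], 0.79, [360.0, 286.0])]
top hook_end [([447.0, -55.2, 38.0], 0.53, [304.0, 293.0])]
side hook_grip [([389.1, 233.6, 47.0], 0.78, [305.0, 352.0])]
top hook_grip []
side 0.67 311 326 268 288 318.76325088339223 278.37455830388694 [523.58300059 -18.7761145   52.        ] [520.15448963 -13.61425859  55.        ]
top 0.52 287 298 260 275 292.43975903614455 267.33734939759034 [523.38437033 -22.54883121  52.        ] [521.2752751  -22.76316447  55.        ]
```

View pics/t10c.png

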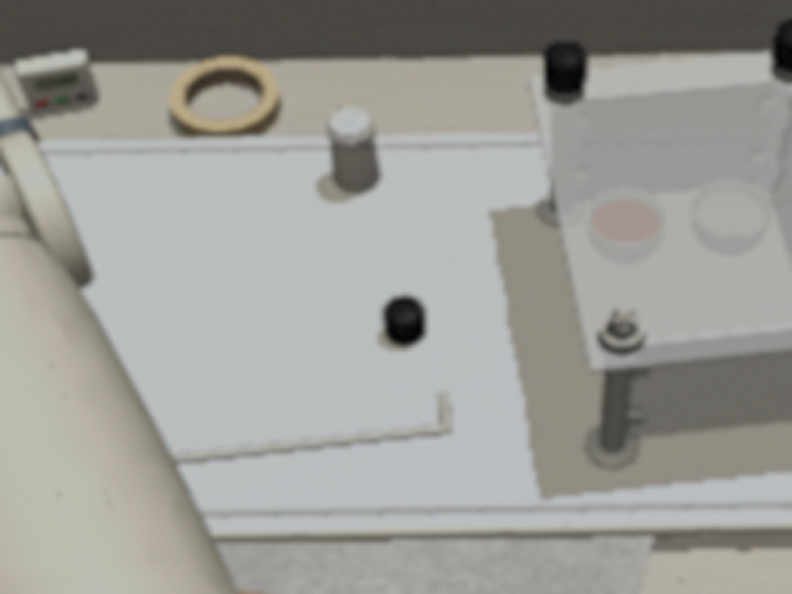

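View pics/s10c.png

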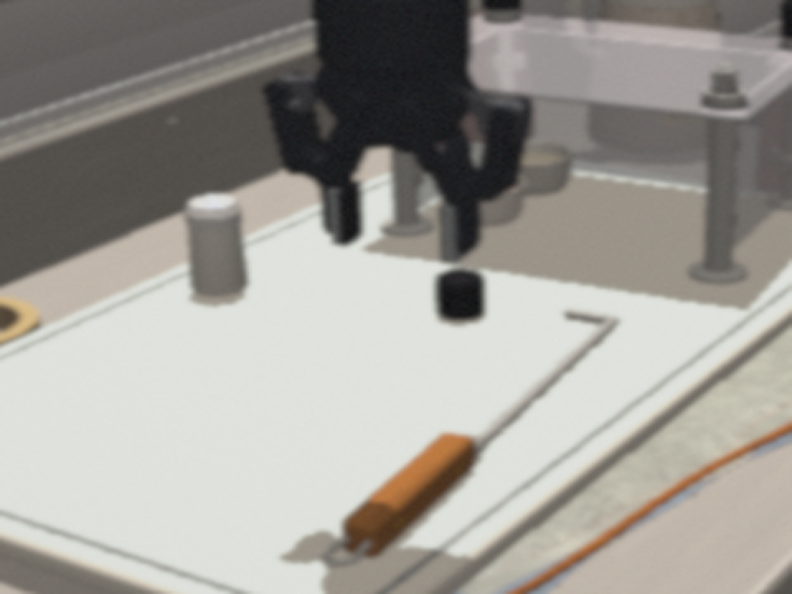

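Call:
apply_moves:
  moves: [-0.5, 2, 0, -5, 0, -0.5, 4, 0, -10.5, 0, -0.5, 6.5, 0, -16.5, 0, -0.5, 8.5, 0, -22, 0, -0.5, 10.1, 0, -27, 0, -0.5, 10.1, 3, -27, 0, -0.5, 10.1, 8, -27, 0, -0.5, 10.1, 12, -27, 0, -0.5, 10.1, 15, -27, 0, -0.5, 10.1, 17, -27, 0, -0.5, 10.1, 17.9, -27, 0, -0.5, 10.1, 18.1, -27, 0]

```text
time_s: 23.85
tcp_pos: [521.7, -22.5, 36.6]
orientation: [[0.994, 0.001, -0.113], [0.113, -0.0, 0.994], [0.001, -1.0, -0.0]]
contact_force: [-0.2, 0.9, 0.4]
width: 0.752
```

```bash
python3 st.py
python3 - <<'E'
from h import *
im2=save("top","top11.png");im=save("side","side11.png")
cv2.imwrite('pics/s11c.png',cv2.resize(im[170:350,230:410,::-1],None,fx=3.3,fy=3.3,interpolation=cv2.INTER_CUBIC))
E
```

```text
F [-0.23  0.27  0.27] guard fx,fy [-0.2  0.3] tcp [521.94 -22.5   36.97] tq [-0.013 -0.019  0.015] w 0.751 t 23.95
```

View pics/s11c.png

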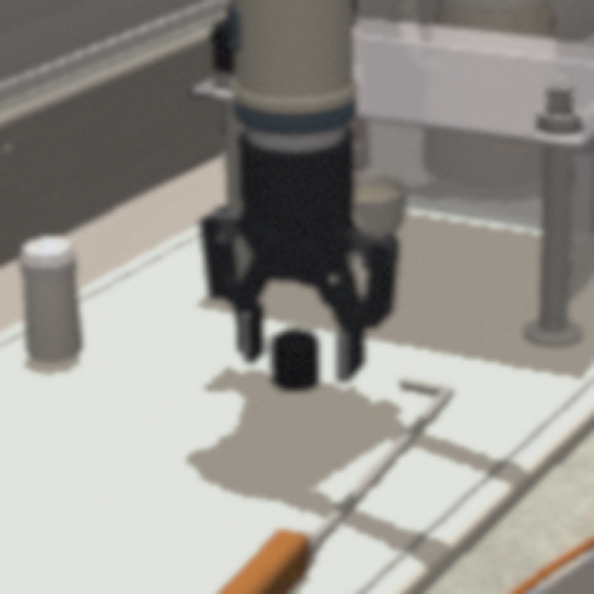

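Call:
apply_moves:
  moves: [0, 0, -0.4, 0, 0, 1, 0, -0.4, 0, 0, 1, 0, -0.4, 0, 0, 1, 0, -0.4, 0, 0, 1, 0, -0.4, 0, 0, -0.3, 0, -0.4, 0, 0, -0.3, 0, -0.4, 0, 0, -0.3, 0, -0.4, 0, 10, -0.3, 0, -0.4, 0, 20, -0.3, 0, -0.4, 0, 30, -0.3, 0, -0.4, 0, 40, -0.3, 0, -0.4, 0, 50, -0.3, 0, -0.4, 0, 60, -0.3, 0, -0.4, 0, 70, -0.3, 0, -0.4, 0, 80, -0.3, 0, -0.4, 0, 90, -0.3, 0, -0.4, 0, 90]
  squeeze: 20

```text
time_s: 26.22
tcp_pos: [521.2, -22.5, 39.8]
orientation: [[0.115, -0.001, 0.993], [-0.993, 0.0, 0.115], [-0.0, -1.0, -0.001]]
contact_force: [-0.2, -0.1, 0.3]
width: 0.649
```

Call:
apply_moves:
  moves: [1, 0, 0, 0, 0, 1, 0, 0, 0, 0, 1, 0, 0, 0, 0, 1, 0, 0, 0, 0, 1, 0, 0, 0, 0, 1, 0, 0, 0, 0]
  squeeze: 35

```text
time_s: 26.98
tcp_pos: [521.5, -22.5, 40.3]
orientation: [[0.113, 0.0, 0.994], [-0.994, -0.0, 0.113], [0.0, -1.0, 0.0]]
contact_force: [0.4, 0.4, 0.8]
width: 0.389
```

```bash
python3 st.py
python3 - <<'E'
from h import *
im2=save("top","top12.png");im=save("side","side12.png")
print(state()["orientation"],state()["q"])
cv2.imwrite('pics/s12c.png',cv2.resize(im[170:350,230:430,::-1],None,fx=3.3,fy=3.3,interpolation=cv2.INTER_CUBIC))
cv2.imwrite('pics/t12c.png',cv2.resize(im2[240:330,320:410,::-1],None,fx=6,fy=6,interpolation=cv2.INTER_CUBIC))
E
```

```text
F [0.09 0.16 0.8 ] guard fx,fy [0.11 0.15] tcp [521.48 -22.48  40.31] tq [ 0.007  0.01  -0.007] w 0.394 t 27.07
[[ 1.12914867e-01  9.97371572e-05  9.93604661e-01]
 [-9.93604666e-01 -3.79126944e-06  1.12914867e-01]
 [ 1.50288309e-05 -9.99999995e-01  9.86712142e-05]] [-1.08312807e-01 -7.08984542e-02  1.73375512e+00  7.04253570e-06
  1.47863643e+00  1.34932668e+00]
```

View pics/s12c.png

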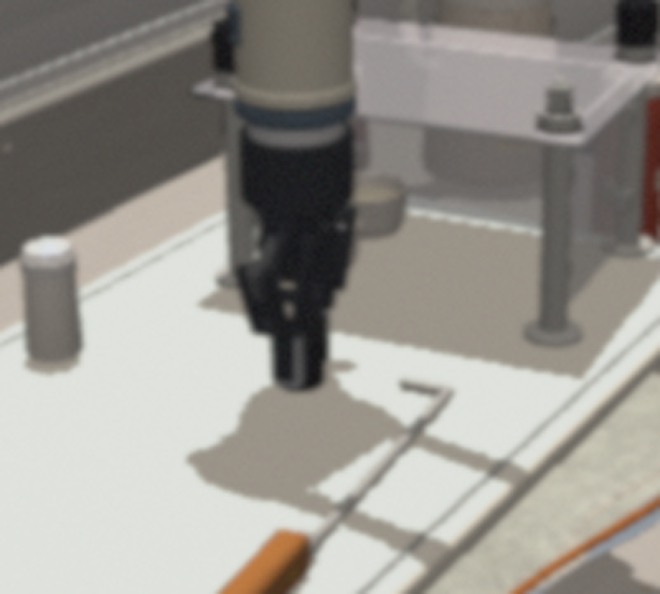

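View pics/t12c.png

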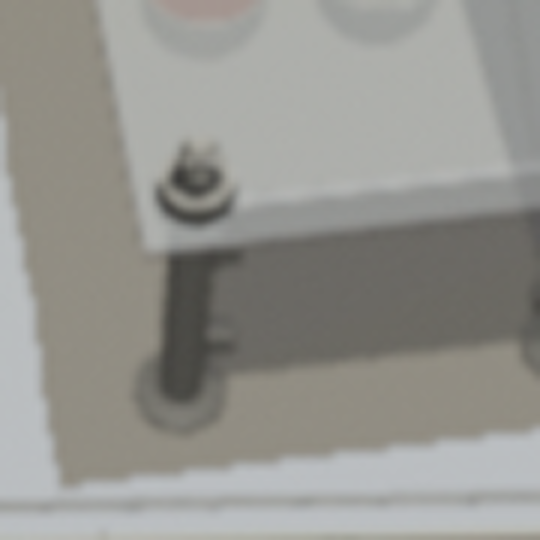

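Call:
apply_moves:
  moves: [1, 0, -2, 0, 0, 1, 0, -7, 0, 0, 1, 0, -12.5, 0, 0, 1, 0, -18, 0, 0, 1, 0, -21, 0, 0, 1, 3, -21, -3, 0, 1, 6, -21, -6, 0, 1, 9.5, -21, -9, 0, 1, 12.5, -21, -12, 0, 1, 14, -21, -13.4, 0, 1, 14, -21, -13.4, 0, 1, 14, -21, -13.4, 0]

```text
time_s: 28.72
tcp_pos: [404.3, -176.3, 250.9]
orientation: [[0.113, 0.001, 0.994], [-0.994, 0.0, 0.113], [0.0, -1.0, 0.001]]
contact_force: [-0.2, -0.2, -0.5]
width: 0.393
```

```bash
python3 st.py
python3 - <<'E'
from h import *
im2=save("top","top13.png");im=save("side","side13.png")
for n in("side","top"):
  for l in("cap","cap_mid","post_seat"):
    r=spot_point(n,l); print(n,l,[(np.round(x["position"],1).tolist(),round(x["confidence"],2)) for x in r[:3]])
t=state()["tcp_pos"]; print(t)
for n in("side","top"): print(n,"pred cap bottom",proj(n,t-[0,0,6.3]))
cv2.imwrite('pics/s13c.png',cv2.resize(im[150:240,350:450,::-1],None,fx=7,fy=6,interpolation=cv2.INTER_CUBIC))
cv2.imwrite('pics/t13c.png',cv2.resize(im2[220:310,310:410,::-1],None,fx=7,fy=6,interpolation=cv2.INTER_CUBIC))
E
```

```text
F [ 0.48 -0.11 -0.81] guard fx,fy [ 0.46 -0.17] tcp [ 404.45 -176.16  250.75] tq [ 0.02  -0.018  0.011] w 0.392 t 28.82
side cap [([359.3, 287.2], 0.67), ([401.5, 185.1], 0.39), ([326.5, 250.8], 0.34)]
side cap_mid [([417.6, 243.3], 0.65), ([401.1, 175.3], 0.55)]
side post_seat [([405.0, 204.5], 0.81)]
top cap [([351.3, 259.7], 0.65)]
top cap_mid [([353.5, 251.5], 0.75)]
top post_seat [([350.9, 270.5], 0.86)]
[ 404.1723749  -176.63144344  250.23740248]
side pred cap bottom [401.02723548 185.11517646]
top pred cap bottom [353.0571765  260.70642429]
```

View pics/s13c.png

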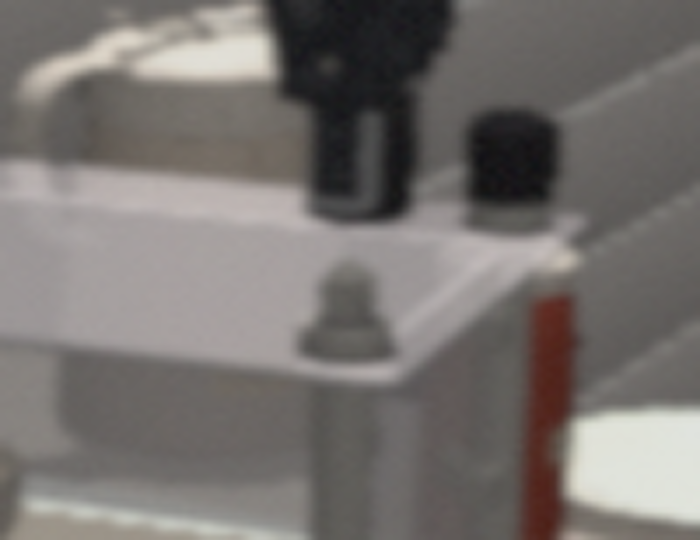

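View pics/t13c.png

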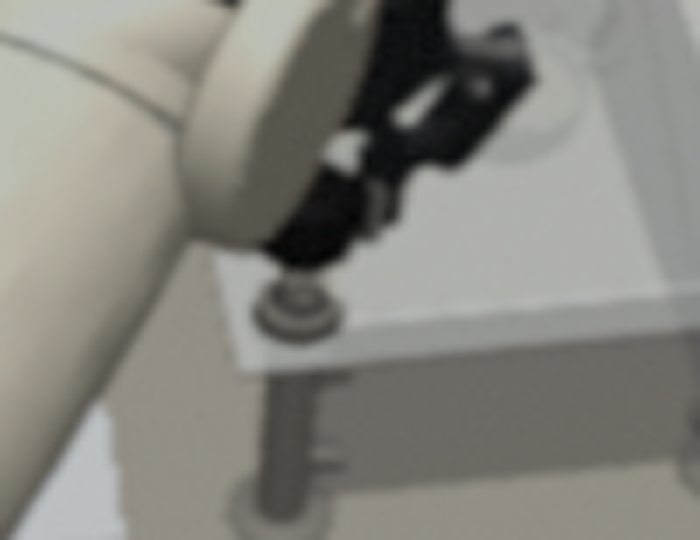

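Run:
```python
from h import *
t=np.array([404.3,-176.4,0])
for n in("side","top"):
  for z in(202,211,220,244.3): print(n,z,proj(n,t+[0,0,z]), proj(n,t+[2,0,z]),proj(n,t+[0,2,z]))
```

```text
side 202 [400.37329617 203.11987742] [399.56145948 202.98059511] [399.98513023 203.3662256 ]
side 211 [400.49157195 199.29479629] [399.67763686 199.15816349] [400.10258881 199.53710475]
side 220 [400.6104341  195.45075188] [399.79438974 195.3167966 ] [400.22063041 195.68897747]
side 244.3 [400.93432514 184.97599943] [400.1125309  184.84941586] [400.54228913 185.2029818 ]
top 202 [352.16652243 270.95058078] [352.11828682 270.26126803] [351.32974984 270.96539165]
top 211 [352.33164335 268.79406043] [352.28291826 268.10280136] [351.4895743  268.80898313]
top 220 [352.49886736 266.6100732 ] [352.44964419 265.91687396] [351.65143437 266.6251094 ]
top 244.3 [352.96119705 260.57193238] [352.91058447 259.87353103] [352.09893411 260.58728355]
```

Run:
```python
from h import *
im=cv2.imread('pics/side13.png').mean(2).astype(int)
print(list(range(388,416)))
for r in range(172,212): print(r,im[r,388:416].tolist())
im=cv2.imread('pics/top13.png').mean(2).astype(int)
print(list(range(338,372)))
for r in range(254,282): print(r,im[r,338:372].tolist())
```

```text
[388, 389, 390, 391, 392, 393, 394, 395, 396, 397, 398, 399, 400, 401, 402, 403, 404, 405, 406, 407, 408, 409, 410, 411, 412, 413, 414, 415]
172 [106, 104, 102, 100, 97, 90, 70, 47, 34, 36, 35, 33, 40, 58, 73, 73, 60, 34, 26, 26, 38, 57, 81, 92, 95, 95, 95, 86]
173 [104, 105, 104, 100, 96, 88, 70, 47, 34, 32, 30, 32, 40, 58, 73, 73, 57, 39, 27, 27, 34, 56, 80, 91, 95, 95, 94, 87]
174 [104, 104, 104, 101, 96, 88, 67, 48, 34, 29, 30, 31, 40, 60, 75, 73, 55, 35, 24, 24, 32, 56, 78, 91, 94, 95, 92, 86]
175 [105, 105, 104, 102, 97, 87, 68, 46, 34, 31, 26, 29, 44, 65, 76, 72, 55, 34, 25, 25, 34, 55, 80, 92, 94, 94, 93, 85]
176 [106, 104, 103, 100, 97, 87, 69, 46, 33, 30, 32, 33, 46, 67, 77, 72, 53, 32, 24, 25, 32, 55, 80, 89, 93, 94, 95, 88]
177 [105, 104, 102, 101, 96, 88, 67, 47, 33, 32, 35, 31, 44, 65, 77, 70, 52, 31, 24, 23, 34, 57, 79, 90, 94, 98, 104, 100]
178 [104, 103, 104, 100, 96, 87, 69, 44, 30, 32, 33, 34, 46, 64, 74, 70, 53, 32, 26, 25, 40, 65, 84, 97, 104, 113, 117, 112]
179 [108, 108, 107, 105, 100, 89, 69, 44, 34, 34, 37, 38, 47, 63, 75, 70, 52, 32, 22, 29, 48, 75, 94, 107,
[... 8451 characters left out ...]
8]
278 [140, 140, 140, 139, 136, 149, 169, 175, 174, 169, 161, 157, 154, 149, 145, 146, 152, 155, 155, 150, 148, 147, 148, 148, 148, 148, 146, 146, 145, 145, 143, 142, 141, 137]
279 [140, 140, 140, 139, 135, 146, 167, 175, 175, 169, 161, 157, 159, 159, 158, 158, 158, 156, 154, 149, 147, 146, 143, 141, 139, 136, 133, 131, 129, 126, 124, 123, 121, 117]
280 [140, 140, 140, 139, 137, 145, 165, 173, 172, 167, 156, 152, 152, 151, 150, 147, 143, 140, 139, 134, 131, 128, 124, 122, 118, 114, 110, 108, 107, 108, 106, 104, 104, 103]
281 [140, 140, 140, 140, 140, 144, 154, 160, 159, 150, 135, 129, 127, 124, 122, 117, 110, 104, 101, 101, 98, 98, 100, 103, 103, 101, 102, 100, 103, 104, 103, 104, 104, 103]
```

Call:
apply_moves:
  moves: [1, -0.1, 0.5, 0.16, 0, 1, -0.1, 1.2, 0.16, 0, 1, -0.1, 1.8, 0.16, 0, 1, -0.1, 2.2, 0.16, 0, 1, -0.1, 2.3, 0.16, 0, 1, -0.1, 2.3, 0.16, 0]

```text
time_s: 30.02
tcp_pos: [405.6, -175.6, 227.3]
orientation: [[0.113, 0.0, 0.994], [-0.994, -0.0, 0.113], [0.0, -1.0, 0.0]]
contact_force: [0.2, -0.5, -1.3]
width: 0.393
```

```bash
python3 st.py
```

```text
F [ 0.59 -0.26 -1.35] guard fx,fy [ 0.56 -0.32] tcp [ 405.63 -175.58  227.47] tq [ 0.02  -0.009  0.013] w 0.386 t 30.12
```

Call:
apply_moves:
  moves: [1, 0, 0.1, 0, 0, 1, 0, 0.2, 0, 0, 1, 0, 0.3, 0, 0, 1, 0, 0.4, 0, 0, 1, 0, 0.4, 0, 0]

```text
time_s: 30.8
tcp_pos: [405.6, -175.6, 223.3]
orientation: [[0.113, 0.0, 0.994], [-0.994, -0.0, 0.113], [0.0, -1.0, 0.0]]
contact_force: [0.8, -0.1, -0.8]
width: 0.392
```

```bash
python3 st.py
```

```text
F [ 0.39 -0.   -0.63] guard fx,fy [ 0.39 -0.05] tcp [ 405.62 -175.55  223.31] tq [-0.044 -0.039  0.015] w 0.389 t 30.9
```

Just touching at the predicted height. A bit more.

Call:
apply_moves:
  moves: [1, 0, 0.05, 0, 0, 1, 0, 0.1, 0, 0, 1, 0, 0.1, 0, 0]

```text
time_s: 31.32
tcp_pos: [405.7, -175.6, 223.0]
orientation: [[0.113, 0.001, 0.994], [-0.994, -0.001, 0.113], [0.001, -1.0, 0.001]]
contact_force: [-0.9, 0.3, 4.9]
width: 0.392
```

```bash
python3 st.py
```

```text
F [-1.05  0.63  4.87] guard fx,fy [-0.98  0.74] tcp [ 405.69 -175.6   222.98] tq [0.059 0.149 0.003] w 0.392 t 31.43
```

Call:
apply_moves:
  moves: [1, 0, 0, 0, -4, 1, 0, 0, 0, -8, 1, 0, 0, 0, -8]

```text
time_s: 31.85
tcp_pos: [405.8, -175.9, 222.9]
orientation: [[0.251, 0.001, 0.968], [-0.968, -0.001, 0.251], [0.001, -1.0, 0.001]]
contact_force: [-0.5, -0.6, 4.6]
width: 0.39
```

Call:
apply_moves:
  moves: [1, 0, 0, 0, -4, 1, 0, 0, 0, -8, 1, 0, 0, 0, -8]

```text
time_s: 32.22
tcp_pos: [405.8, -176.0, 222.9]
orientation: [[0.382, 0.001, 0.924], [-0.924, -0.001, 0.382], [0.002, -1.0, 0.001]]
contact_force: [-0.8, -0.7, 5.0]
width: 0.39
```

Call:
apply_moves:
  moves: [1, 0, 0, 0, -4, 1, 0, 0, 0, -8, 1, 0, 0, 0, -8]

```text
time_s: 32.6
tcp_pos: [405.7, -176.2, 222.7]
orientation: [[0.506, 0.001, 0.863], [-0.863, -0.002, 0.506], [0.002, -1.0, -0.0]]
contact_force: [-0.4, -2.7, 4.4]
width: 0.395
```

Call:
apply_moves:
  moves: [1, 0, 0, 0, -4, 1, 0, 0, 0, -8, 1, 0, 0, 0, -8]

```text
time_s: 32.98
tcp_pos: [405.7, -176.0, 222.7]
orientation: [[0.62, 0.001, 0.784], [-0.784, -0.001, 0.62], [0.001, -1.0, -0.0]]
contact_force: [0.2, -2.5, 5.6]
width: 0.394
```

```bash
python3 st.py
```

```text
F [-0.69 -2.73  5.43] guard fx,fy [-1.   -2.64] tcp [ 405.75 -176.02  222.68] tq [-0.547  0.023  0.002] w 0.392 t 33.08
```

Call:
apply_moves:
  moves: [1, 0.04, 0, -0.03, 0, 1, 0.04, 0, -0.03, -4, 1, 0.04, 0, -0.03, -8, 1, 0.04, 0, -0.03, -8]

```text
time_s: 33.62
tcp_pos: [406.0, -175.7, 221.7]
orientation: [[0.724, 0.0, 0.69], [-0.69, 0.001, 0.724], [-0.0, -1.0, 0.001]]
contact_force: [3.5, -0.3, 0.6]
width: 0.393
```

Call:
apply_moves:
  moves: [1, 0, 0, 0, -4, 1, 0, 0, 0, -8, 1, 0, 0, 0, -8]

```text
time_s: 34.0
tcp_pos: [406.1, -176.2, 221.5]
orientation: [[0.812, 0.001, 0.583], [-0.583, 0.0, 0.812], [0.0, -1.0, 0.0]]
contact_force: [4.7, -2.6, -1.2]
width: 0.39
```

```bash
python3 st.py
```

```text
F [ 4.8  -2.67 -1.26] guard fx,fy [ 4.47 -3.2 ] tcp [ 406.14 -176.14  221.48] tq [-0.472 -0.805 -0.048] w 0.39 t 34.1
```

Call:
apply_moves:
  moves: [1, 0.08, 0, 0.01, 0, 1, 0.08, 0.1, 0.01, 0, 1, 0.08, 0.2, 0.01, 0, 1, 0.08, 0.2, 0.01, 0]

```text
time_s: 34.65
tcp_pos: [406.4, -176.3, 220.3]
orientation: [[0.814, 0.0, 0.581], [-0.581, 0.0, 0.814], [0.0, -1.0, 0.0]]
contact_force: [2.9, -0.6, -0.7]
width: 0.393
```

```bash
python3 st.py
```

```text
F [2.78 0.25 0.26] guard fx,fy [ 2.79 -0.06] tcp [ 406.42 -176.26  220.28] tq [-0.025 -0.536 -0.013] w 0.392 t 34.75
```

Call:
apply_moves:
  moves: [1, 0.04, 0, 0.03, 0, 1, 0.04, 0.1, 0.03, 0, 1, 0.04, 0.2, 0.03, 0, 1, 0.04, 0.2, 0.03, 0]

```text
time_s: 35.3
tcp_pos: [406.8, -176.4, 218.1]
orientation: [[0.814, -0.0, 0.581], [-0.581, 0.0, 0.814], [-0.0, -1.0, 0.0]]
contact_force: [1.7, 0.6, -0.0]
width: 0.393
```

```bash
python3 st.py
```

```text
F [1.97 0.11 0.21] guard fx,fy [ 1.97 -0.12] tcp [ 406.79 -176.36  218.11] tq [ 0.051 -0.382 -0.039] w 0.394 t 35.4
```

Dropped to about 10 mm above home. Now pressing down, in small steps.

Call:
apply_moves:
  moves: [1, 0.03, 0, 0.02, 0, 1, 0.03, 0.1, 0.02, 0, 1, 0.03, 0.2, 0.02, 0, 1, 0.03, 0.2, 0.02, 0]

```text
time_s: 35.95
tcp_pos: [407.1, -176.5, 216.4]
orientation: [[0.814, -0.0, 0.581], [-0.581, -0.0, 0.814], [0.0, -1.0, -0.0]]
contact_force: [1.6, -0.1, 0.8]
width: 0.391
```

```bash
python3 st.py
```

```text
F [1.06 0.17 1.16] guard fx,fy [1.08 0.05] tcp [ 407.11 -176.49  216.42] tq [ 0.061 -0.155  0.012] w 0.386 t 36.05
```

Call:
apply_moves:
  moves: [1, 0.01, 0.1, 0.01, 0, 1, 0.01, 0.2, 0.01, 0, 1, 0.01, 0.3, 0.01, 0, 1, 0.01, 0.3, 0.01, 0]

```text
time_s: 36.6
tcp_pos: [407.1, -176.3, 212.5]
orientation: [[0.814, -0.001, 0.581], [-0.581, 0.001, 0.814], [-0.001, -1.0, -0.0]]
contact_force: [0.6, 0.5, -0.3]
width: 0.39
```

```bash
python3 st.py
```

```text
F [ 0.38  0.08 -0.94] guard fx,fy [0.38 0.03] tcp [ 407.12 -176.32  212.58] tq [-0.021 -0.189  0.021] w 0.389 t 36.7
```

Call:
apply_moves:
  moves: [1, 0, 0.1, 0, 0, 1, 0, 0.2, 0, 0, 1, 0, 0.2, 0, 0]

```text
time_s: 37.12
tcp_pos: [407.3, -176.4, 211.3]
orientation: [[0.814, -0.0, 0.581], [-0.581, -0.0, 0.814], [0.0, -1.0, -0.0]]
contact_force: [-0.1, 0.7, 0.1]
width: 0.392
```

```bash
python3 st.py
```

```text
F [ 0.49 -0.08 -0.38] guard fx,fy [ 0.48 -0.13] tcp [ 407.29 -176.41  211.25] tq [-0.008 -0.135 -0.013] w 0.391 t 37.23
```

Call:
apply_moves:
  moves: [1, 0, 0.1, 0, 0, 1, 0, 0.2, 0, 0, 1, 0, 0.2, 0, 0]

```text
time_s: 37.65
tcp_pos: [407.2, -176.3, 208.9]
orientation: [[0.814, -0.001, 0.581], [-0.581, 0.0, 0.814], [-0.001, -1.0, -0.0]]
contact_force: [0.4, -0.4, -1.9]
width: 0.395
```

```bash
python3 st.py
```

```text
F [ 0.76 -0.13 -2.08] guard fx,fy [ 0.74 -0.21] tcp [ 407.19 -176.34  208.94] tq [ 0.018 -0.083 -0.012] w 0.392 t 37.75
```

Call:
apply_moves:
  moves: [1, 0, 0.1, 0, 0, 1, 0, 0.15, 0, 0, 1, 0, 0.15, 0, 0]

```text
time_s: 38.17
tcp_pos: [407.3, -176.5, 208.3]
orientation: [[0.814, 0.001, 0.581], [-0.581, -0.0, 0.814], [0.001, -1.0, -0.0]]
contact_force: [-0.7, -0.0, 2.2]
width: 0.391
```

```bash
python3 st.py
```

```text
F [-0.79  0.38  2.14] guard fx,fy [-0.74  0.47] tcp [ 407.31 -176.44  208.33] tq [0.103 0.194 0.012] w 0.393 t 38.27
```

Call:
apply_moves:
  moves: [1, 0, 0.06, 0, 0, 1, 0, 0.12, 0, 0, 1, 0, 0.12, 0, 0]

```text
time_s: 38.7
tcp_pos: [407.3, -176.4, 208.3]
orientation: [[0.814, 0.002, 0.581], [-0.581, -0.001, 0.814], [0.002, -1.0, 0.0]]
contact_force: [-3.4, 1.1, 8.0]
width: 0.391
```

```bash
python3 st.py;python3 - <<'E'
from h import *
im=save("side","side14.png")
cv2.imwrite('pics/s14c.png',cv2.resize(im[150:240,350:450,::-1],None,fx=7,fy=6,interpolation=cv2.INTER_CUBIC))
E
```

```text
F [-3.26  1.15  8.8 ] guard fx,fy [-3.11  1.51] tcp [ 407.34 -176.44  208.28] tq [ 0.285  0.582 -0.005] w 0.389 t 38.8
```

View pics/s14c.png

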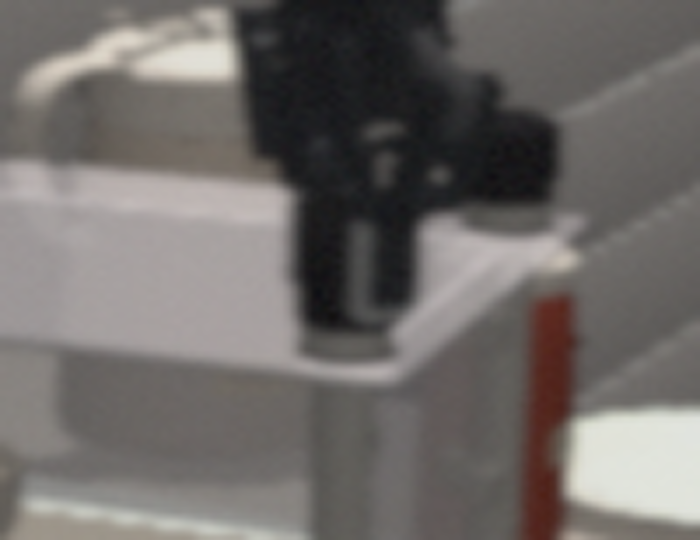

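Call:
apply_moves:
  moves: [1, 0, -0.15, 0, 0, 1, 0, -0.15, 0, 0, 0.2, 0, -0.15, 0, 0, 0, 0, -0.15, 0, 0, -0.2, 0, -0.15, 0, 0, -0.2, 0, -0.3, 0, 0, -0.2, 0, -2, 0, 0, -0.2, 0, -6, 0, 0, -0.2, 0, -11, 0, 0, -0.2, 0, -15, 0, 0]

```text
time_s: 40.15
tcp_pos: [407.2, -176.3, 360.1]
orientation: [[0.814, 0.003, 0.581], [-0.581, -0.001, 0.814], [0.003, -1.0, 0.0]]
contact_force: [0.3, -0.2, -0.5]
width: 0.6
```

```bash
python3 st.py;python3 - <<'E'
from h import *
im=save("side","side15.png")
cv2.imwrite('pics/s15c.png',cv2.resize(im[140:300,260:460,::-1],None,fx=4,fy=3.7,interpolation=cv2.INTER_CUBIC))
E
```

```text
F [-1.33  0.51  0.52] guard fx,fy [-1.26  0.66] tcp [ 407.49 -176.51  362.86] tq [0.025 0.003 0.006] w 0.6 t 40.25
```

View pics/s15c.png

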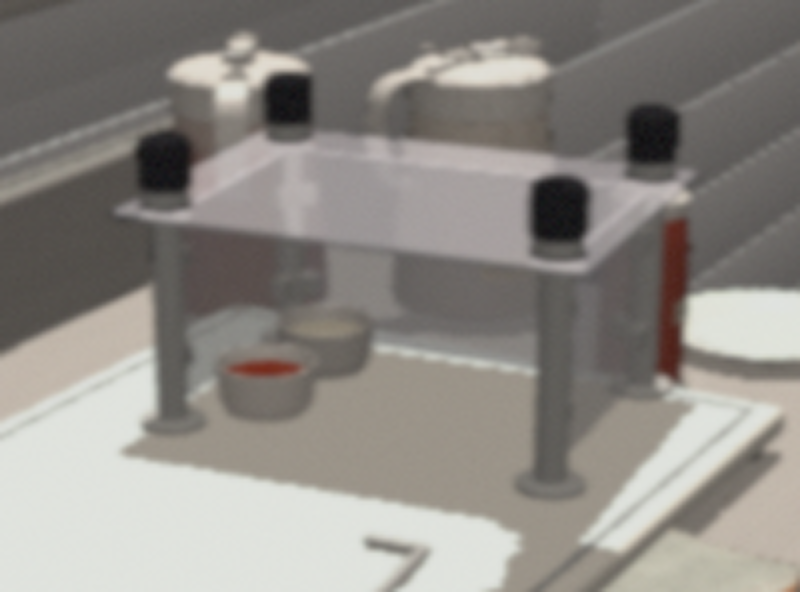

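Run:
```python
from h import *
im=cv2.imread('pics/side15.png').mean(2).astype(int)
for c,r0,r1 in((300,170,202),(331,155,182),(423,165,195),(399,183,216)): print(c,r0,im[r0:r1,c-1:c+2].mean(1).astype(int).tolist())
print((proj("side",(407,-176,238)),proj("side",(407,-176,202))))
r=spot_point("side","post_seat"); print(r[:2]); print([(x["position"],x["confidence"]) for x in spot_point("side","cap_mid")])
```

```text
300 170 [109, 113, 120, 123, 109, 79, 49, 39, 36, 32, 26, 24, 23, 22, 20, 22, 23, 23, 23, 22, 28, 43, 68, 86, 92, 91, 98, 131, 153, 138, 109, 93]
331 155 [181, 206, 211, 189, 128, 63, 37, 30, 25, 22, 22, 22, 23, 21, 21, 22, 21, 27, 50, 74, 88, 91, 95, 123, 164, 180, 178]
423 165 [95, 93, 82, 60, 40, 36, 34, 28, 26, 23, 22, 23, 21, 21, 22, 22, 23, 24, 38, 62, 84, 90, 91, 98, 131, 168, 180, 178, 175, 172]
399 183 [148, 154, 152, 137, 97, 53, 31, 25, 26, 24, 21, 24, 24, 22, 24, 22, 22, 21, 21, 23, 24, 37, 60, 82, 92, 91, 91, 118, 156, 157, 128, 103, 94]
(array([399.66443953, 187.57760842]), array([399.19987464, 202.98102218]))
[{'position': [402.6, 202.0], 'confidence': 0.69}, {'position': [308.5, 292.4], 'confidence': 0.3}]
[([399.1, 191.4], 0.82)]
```

Run:
```python
from h import *
save("side","side16.png")
print(hand_in(), state()["time_s"])
```

```text
the job is handed in; nothing more can be done
the job is handed in; nothing more can be done
```

View pics/side16.png

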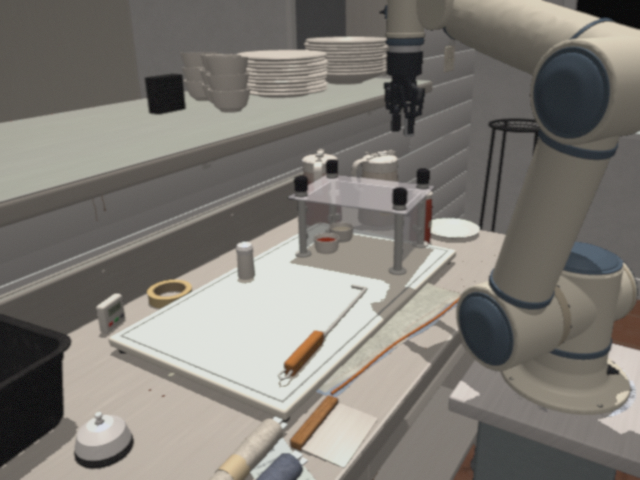

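The job is done and handed in at about 40 s. The cap was drawn out with the hook, the hook laid flat on the board clear of the guard, and the cap turned onto the post and pressed home.

- **Last picture:** the cap sits at pixel (400, 197), level with the other three. The dips, shaker and sauce bottle stand where they were, and the gripper is clear of everything.
- **Seating:** the cap stopped firmly at the height worked out for home (TCP z 208.3 mm), and it held there under about 9 N. The strip of collar showing under it matches the other posts. I did not record the 5 to 10 N tongue force itself, because it fell between readings. The click is inferred from a brief downward pull just above home and the firm stop after it.
- **Panels:** the end pane read up to about 5.5 N for a moment when the hook first touched it, over the 1 to 4 N meant for sliding. I eased back at once and slid at 4 N or less in the readings I took.
- **Camera disagreement:** the side and top views differed by a few millimetres on where the guard stood. I settled the final alignment by force, with small sideways corrections.

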